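Load the adsorbent carrier and cover it

TASK

Prepare the adsorbent tablets for the next run: take the grey cover off the six-well carrier and lay it aside, and set the empty carrier level on the narrow raised rail of the stand, lined up with it and centred between the end stops, then put every white tablet from the steel tray into the carrier, one to a well (any wells). Once all the tablets are in, put the cover back on the carrier, seated down on both ends and flush with it, and leave the other things on the bench where they are.

Things in the scene. Friction and masses are not known exactly. Their poses are not given: they have to be found in the camera images.
- cradle: Fixed stand: a narrow raised aluminium rail on two short pillars over a dark foot plate (70 x 190 mm). Position and yaw vary. Origin on the bench under its centre, z up; the rail runs along its y. Its flat top is 60 mm above the bench, 34 mm wide (x) and 260 mm long (y) between two small end stops that rise 6 mm above it.
- carrier: Loose aluminium carrier, 0.25 kg: a bar 50 mm wide (its x), 240 mm long (y), 16 mm high, with one row of six square wells open at the top. Origin at the centre of its underside, z up. Starts on the bench beside the tray under its cover; the same turned half round. Can be grasped across its width at mid-length.
- cover: Loose grey cover, 0.14 kg: plate 66 (x) x 240 (y) mm at z 18 to 22 mm; a foot 50 x 10 mm under each end, soles at z = 0; black grip fin on top, 14 (x) x 50 (y) mm, z 22 to 48 mm; at mid-length two side tabs, 80 mm long, 58 mm apart inside, down to z = -8 mm (4 mm play beside the carrier). Origin: its centre at sole height (8 mm up on the bench). Starts on the carrier.
- tray: Fixed shallow steel tray in which the tablets stand, 136 x 200 mm; floor 3 mm thick, rim 6 mm above the bench and 3 mm thick. Origin at the centre of its underside. Position and yaw vary.
- tablet1: White ceramic adsorbent tablet, a solid cylinder 22 mm in diameter and 24 mm high, 18 g. Origin at its centre (15 mm above the bench as it stands in the tray), z along its axis. All are alike; four to six of the six are there (absent ones read None).
- tablet2: White ceramic adsorbent tablet, a solid cylinder 22 mm in diameter and 24 mm high, 18 g. Origin at its centre (15 mm above the bench as it stands in the tray), z along its axis. All are alike; four to six of the six are there (absent ones read None).
- tablet3: White ceramic adsorbent tablet, a solid cylinder 22 mm in diameter and 24 mm high, 18 g. Origin at its centre (15 mm above the bench as it stands in the tray), z along its axis. All are alike; four to six of the six are there (absent ones read None).
- tablet4: White ceramic adsorbent tablet, a solid cylinder 22 mm in diameter and 24 mm high, 18 g. Origin at its centre (15 mm above the bench as it stands in the tray), z along its axis. All are alike; four to six of the six are there (absent ones read None).
- tablet5: White ceramic adsorbent tablet, a solid cylinder 22 mm in diameter and 24 mm high, 18 g. Origin at its centre (15 mm above the bench as it stands in the tray), z along its axis. All are alike; four to six of the six are there (absent ones read None).
- tablet6: White ceramic adsorbent tablet, a solid cylinder 22 mm in diameter and 24 mm high, 18 g. Origin at its centre (15 mm above the bench as it stands in the tray), z along its axis. All are alike; four to six of the six are there (absent ones read None).
- carrier_hole0 (a point): Mouth of well 0 of the carrier: centre of the opening, in the plane of the carrier's top. Wells are 30 x 30 mm, 10 mm deep (floor 6 mm above the carrier's underside), 36 mm apart in a row along the carrier's y; a tablet standing in one sticks out 14 mm.
- carrier_hole1 (a point): Mouth of well 1 of the carrier: centre of the opening, in the plane of the carrier's top. Wells are 30 x 30 mm, 10 mm deep (floor 6 mm above the carrier's underside), 36 mm apart in a row along the carrier's y; a tablet standing in one sticks out 14 mm.
- carrier_hole2 (a point): Mouth of well 2 of the carrier: centre of the opening, in the plane of the carrier's top. Wells are 30 x 30 mm, 10 mm deep (floor 6 mm above the carrier's underside), 36 mm apart in a row along the carrier's y; a tablet standing in one sticks out 14 mm.
- carrier_hole3 (a point): Mouth of well 3 of the carrier: centre of the opening, in the plane of the carrier's top. Wells are 30 x 30 mm, 10 mm deep (floor 6 mm above the carrier's underside), 36 mm apart in a row along the carrier's y; a tablet standing in one sticks out 14 mm.
- carrier_hole4 (a point): Mouth of well 4 of the carrier: centre of the opening, in the plane of the carrier's top. Wells are 30 x 30 mm, 10 mm deep (floor 6 mm above the carrier's underside), 36 mm apart in a row along the carrier's y; a tablet standing in one sticks out 14 mm.
- carrier_hole5 (a point): Mouth of well 5 of the carrier: centre of the opening, in the plane of the carrier's top. Wells are 30 x 30 mm, 10 mm deep (floor 6 mm above the carrier's underside), 36 mm apart in a row along the carrier's y; a tablet standing in one sticks out 14 mm.
- beaker: Empty glass beaker, 72 mm wide, 95 mm high; a bystander to be left where it is. Origin at the centre of its underside.
- reagent: Brown glass bottle, 60 mm wide, 130 mm high; a bystander to be left where it is. Origin at the centre of its underside.
- wrench: Steel wrench, 140 mm long, lying; a bystander to be left where it is. It lies along its x.
- screwdriver: Screwdriver with orange handle, 170 mm long, lying; a bystander to be left where it is. It lies along its x.
- stopper: Black rubber stopper, a cone 36 mm wide, 26 mm high; a bystander to be left where it is. Origin at the centre of its underside.
- fitting: Brass tube fitting, 26 mm wide, 26 mm high; a bystander to be left where it is. Origin at the centre of its underside.

How it is judged:
On the way, in this order (a step that is already met when the one before it is completed fails the run):
1. The empty carrier stands on the rail of the stand (x of carrier in the frame of cradle between -0.009 and 0.009 m and y of carrier in the frame of cradle between -0.011 and 0.011 m and z of carrier in the frame of cradle between 0.057 and 0.064 m and angle between the y axis of carrier and the y axis of cradle, either way round below 0.1 rad and angle between carrier's own z axis and vertical below 0.05 rad), for 0.3 s.
2. Every tablet is in a well of the carrier, one per well, with the carrier on the rail (all of step 1 and z of tablet1 in the frame of carrier between 0.012 and 0.0215 m and (horizontal distance between tablet1 and carrier_hole0 below 0.008 m or horizontal distance between tablet1 and carrier_hole1 below 0.008 m or horizontal distance between tablet1 and carrier_hole2 below 0.008 m or horizontal distance between tablet1 and carrier_hole3 below 0.008 m or horizontal distance between tablet1 and carrier_hole4 below 0.008 m or horizontal distance between tablet1 and carrier_hole5 below 0.008 m) and z of tablet2 in the frame of carrier between 0.012 and 0.0215 m and (horizontal distance between tablet2 and carrier_hole0 below 0.008 m or horizontal distance between tablet2 and carrier_hole1 below 0.008 m or horizontal distance between tablet2 and carrier_hole2 below 0.008 m or horizontal distance between tablet2 and carrier_hole3 below 0.008 m or horizontal distance between tablet2 and carrier_hole4 below 0.008 m or horizontal distance between tablet2 and carrier_hole5 below 0.008 m) and z of tablet3 in the frame of carrier between 0.012 and 0.0215 m and (horizontal distance between tablet3 and carrier_hole0 below 0.008 m or horizontal distance between tablet3 and carrier_hole1 below 0.008 m or horizontal distance between tablet3 and carrier_hole2 below 0.008 m or horizontal distance between tablet3 and carrier_hole3 below 0.008 m or horizontal distance between tablet3 and carrier_hole4 below 0.008 m or horizontal distance between tablet3 and carrier_hole5 below 0.008 m) and z of tablet4 in the frame of carrier between 0.012 and 0.0215 m and (horizontal distance between tablet4 and carrier_hole0 below 0.008 m or horizontal distance between tablet4 and carrier_hole1 below 0.008 m or horizontal distance between tablet4 and carrier_hole2 below 0.008 m or horizontal distance between tablet4 and carrier_hole3 below 0.008 m or horizontal distance between tablet4 and carrier_hole4 below 0.008 m or horizontal distance between tablet4 and carrier_hole5 below 0.008 m) and z of tablet5 in the frame of carrier between 0.012 and 0.0215 m and (horizontal distance between tablet5 and carrier_hole0 below 0.008 m or horizontal distance between tablet5 and carrier_hole1 below 0.008 m or horizontal distance between tablet5 and carrier_hole2 below 0.008 m or horizontal distance between tablet5 and carrier_hole3 below 0.008 m or horizontal distance between tablet5 and carrier_hole4 below 0.008 m or horizontal distance between tablet5 and carrier_hole5 below 0.008 m) and z of tablet6 in the frame of carrier between 0.012 and 0.0215 m and (horizontal distance between tablet6 and carrier_hole0 below 0.008 m or horizontal distance between tablet6 and carrier_hole1 below 0.008 m or horizontal distance between tablet6 and carrier_hole2 below 0.008 m or horizontal distance between tablet6 and carrier_hole3 below 0.008 m or horizontal distance between tablet6 and carrier_hole4 below 0.008 m or horizontal distance between tablet6 and carrier_hole5 below 0.008 m)), for 0.3 s.
At the end, for the whole second after the job is handed in: Carrier level on the rail (9 mm across, 11 mm along, 0.1 rad, height 3 mm), each tablet down in its own well (8 mm of its centre, on the floor), cover seated on the carrier (7 mm across, 10 mm along, 0.12 rad, height 3 mm, tilt 0.04 rad), all at rest (all of step 2 and x of cover in the frame of carrier between -0.007 and 0.007 m and y of cover in the frame of carrier between -0.01 and 0.01 m and z of cover in the frame of carrier between 0.013 and 0.019 m and angle between the y axis of cover and the y axis of carrier, either way round below 0.12 rad and angle between the z axis of cover and the z axis of carrier, either way round below 0.04 rad and linear speed of each of carrier, cover, tablet1, tablet2, tablet3, tablet4, tablet5, tablet6 below 0.02 m/s); the robot touches nothing.
It fails at once if A bystander is moved more than 30 mm (distance of any of beaker, reagent, wrench, screwdriver, stopper, fitting from where it was at the start of the episode above 0.03 m).
It fails at once if The beaker or the bottle is knocked over (angle between any of beaker, reagent's own z axis and vertical above 0.5 rad).
Of tablet1, tablet2, tablet3, tablet4, tablet5, tablet6 only 4 to 6 are there at a start; the rules pass over those that are not, and their reading is None.
At some moment in a run one of tablet1, tablet2, tablet3, tablet4, tablet5, tablet6, cover may be knocked a few centimetres aside while the robot is not near it.
It also fails if it takes over 210 s, if anything falls off the work surface, if the arm or the gripper's body presses on something with over 40 N, if the wrist force passes 120 N, or if a joint passes its speed limit or range.

ROBOT

A 6-joint arm with a two-finger parallel gripper is mounted at the origin on the work surface. World frame = base frame: x ahead of the robot, y to its left, z up, the work surface at z = 0. Lengths are in m, angles in rad, forces in N, time in s.
With the tool pointing down it reaches from about 0.325 to 1 m from the base axis. Payload 5.1 kg.
Tool frame: the origin (TCP) lies between the finger pads; the fingertips stand 19 mm ahead of it and the grasp point (between the pads) is the TCP (nose_length is the distance from the TCP to the fingertips, in m); z points along the fingers, y is the direction in which the jaws open and shut (so a half turn about z gives the same grasp; the last joint's range is limited). The gripper opens to 85 mm and grips with 20 to 120 N. Pads are 22 mm wide; open, the fingers measure 114 mm over their backs; the gripper's body (76 mm by 85 mm) begins 54 mm behind the grasp point. The pads swing forward as they close: fully open they stand 13 mm farther back than shut.
Start: joints at [-1.336, 0.124, 1.65, -0, 1.367, -0.083], TCP at [0.203, -0.617, 0.25] pointing down, gripper open.
Joint ranges: [-2.61, 2.61], [-1.02, 2.33], [0.03, 2.71], [-1.35, 4.49], [0.32, 2.68], [-2.91, 2.91]. Speed limits (rad/s): [2.57, 2.57, 3.14, 3.14, 3.14, 3.14].

INTERFACE

Orientations are given as a rotation vector (axis times angle).
In Python, from bench import * gives the robot as it stands. The module is installed in compiled form; this text tells all that it offers.
- The arm moves only by the tool servo_tool, never from a script. Its argument "commands" is a list of rows, each an object of numbers: "dx", "dy", "dz": the shift along the tool's x, y, z in cm; "twist": the turn about the tool's z in rad; "grip": the closure in counts, from 0 (fully open) to 255 (shut). In form: [{"dx": .., "dy": .., "dz": .., "twist": .., "grip": ..}, ...]. A call has 1 to 8 rows; each row is the pose to reach, as a shift and turn from the pose commanded when the call began, along the tool's axes at that moment; what a row does not reach only later rows make up. A row lasts 1/8 s, in which the tool goes at most 62.5 mm and 10.7 degrees, less where a joint would pass 70% of its speed; a pose out of reach is approached as far as the arm can. A call with a gripper value outside its range is refused whole. The fingers move at their own pace and stop on an object; the grip force is fixed at half the most. Time passes only in rows, so rows that repeat a pose let the fingers close. It gives the time, the measured TCP pose, the force and the opening at its end, in the units of the state.
- get_obs(): the state, without advancing time (a new reading comes with each control period).
- capture(name): name is "scene" or "top"; returns a dict with "image" (400x640x3 uint8, blue, green, red), "fx", "fy", "cx", "cy" (pixels), "D" ([k1, k2, p1, p2, k3] as OpenCV has them; the pictures are not rectified), "view" (4x4, takes a point from world to camera coordinates). Camera axes: x right, y down, z forward; pixel columns grow to the right and rows downward; lengths in m; the calibration is good to about 2 mm. A picture is of the moment at which its call begins. There is no depth.
- job_done(): hands the job in, once; it reports no verdict.
The state is a dict: "time": time; "qpos": joint angles; "qd": joint speeds; "tau": joint torques, N m; "eef_pos": TCP position; "eef_rot": TCP orientation; "ft_force": force on the tool from outside, world axes, zero at the start; "ft_torque": the same for the moment, N m; "width": finger opening in m.
Only numpy, scipy, OpenCV 4.12 (cv2) and the standard library are available. Lean on these libraries where they do the work, as an engineer would, in place of code of your own. Each camera call takes 0.05 s, during which the arm holds its last target. There are 200 camera calls.

## Working session

There is one attempt and no reset: what is moved stays moved. The work goes in short steps, Python scripts to look and compute and a tool call to move; the robot and the scene stay as the last step left them, time stands still between calls to the robot, and variables do not carry over. Pictures are saved under pics/ and viewed, about 12 in all and at most 16, crops included, and the job is handed in when it is done.

Besides the shell and the picture viewer there is one more tool, called after "Request:" by a JSON object that holds its "method" and its "body". servo_tool: Moves the arm, as the interface text tells. Its arguments: {"type":"object","properties":{"commands":{"type":"array","items":{"type":"object","properties":{"dx":{"type":"number"},"dy":{"type":"number"},"dz":{"type":"number"},"twist":{"type":"number"},"grip":{"type":"number"}}}}},"required":["commands"]}

```bash
mkdir -p pics; python3 - <<'E'
from bench import *
import cv2
o=get_obs(); print({k:o[k] for k in('time','eef_pos','eef_rot','width')})
for n in('scene','top'):
    c=capture(n); cv2.imwrite(f'pics/{n}0.png',c['image']); print(n,c['fx'],c['fy'],c['cx'],c['cy'],c['D'],c['view'])
E
```

```text
{'time': 0.0, 'eef_pos': array([ 0.20296259, -0.61689251,  0.24905149]), 'eef_rot': array([-3.09995919e+00, -4.96728682e-01,  1.99588699e-04]), 'width': 0.0856895726886031}
scene 393.66008920410763 393.66008920410763 312.6921642353088 200.12005279110073 [-0.01972842  0.          0.          0.          0.        ] [[-0.44218746  0.89674587 -0.01780683  0.25461549]
 [ 0.67844573  0.32142544 -0.66060357 -0.3477275 ]
 [-0.58666996 -0.30419159 -0.75052371  1.27765546]
 [ 0.          0.          0.          1.        ]]
top 435.60203970316184 435.60203970316184 324.74749960113667 199.14944276675732 [-0.08602635  0.          0.          0.          0.        ] [[-0.01361239 -0.99982488  0.01284161 -0.00731129]
 [-0.98297762  0.01102753 -0.18339411  0.51747491]
 [ 0.18322038 -0.01511945 -0.98295559  1.23315425]
 [ 0.          0.          0.          1.        ]]
```

View pics/scene0.png

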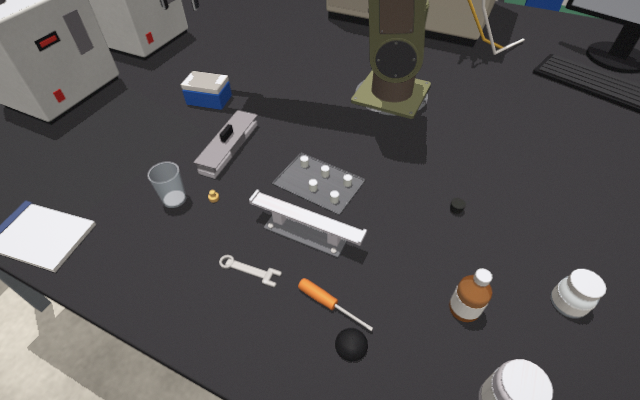

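View pics/top0.png

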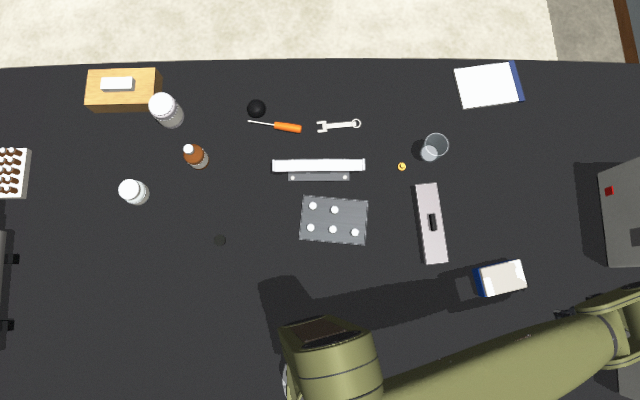

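The top view shows the cover on the carrier at about (432,223) with its fin at (432,222). The rail is near (319,165) and the tray near (334,220). Five tablets stand at about (313,206), (335,210), (311,228), (333,230) and (355,232). The scene view also shows five.

```bash
cat > h.py <<'E'
from bench import *
import cv2, numpy as np
from scipy.spatial.transform import Rotation as R
def cap(n): return capture(n)
def ray(c,uv,z):
    K=np.array([[c['fx'],0,c['cx']],[0,c['fy'],c['cy']],[0,0,1]])
    p=cv2.undistortPoints(np.float64(uv).reshape(-1,1,2),K,np.array(c['D']))[:,0]
    V=np.array(c['view']);Rm=V[:3,:3];o=-Rm.T@V[:3,3]
    d=np.c_[p,np.ones(len(p))]@Rm
    return o+d*((z-o[2])/d[:,2])[:,None]
def proj(c,P):
    K=np.array([[c['fx'],0,c['cx']],[0,c['fy'],c['cy']],[0,0,1]]);V=np.array(c['view'])
    return cv2.projectPoints(np.float64(P).reshape(-1,1,3),cv2.Rodrigues(V[:3,:3])[0],V[:3,3],K,np.array(c['D']))[0][:,0]
def blobs(m,amin=15):
    n,l,s,ce=cv2.connectedComponentsWithStats(m.astype(np.uint8))
    return [(s[i,4],ce[i],s[i],l==i) for i in range(1,n) if s[i,4]>=amin]
def rectw(c,m,z):
    cs=max(cv2.findContours(m.astype(np.uint8),0,1)[0],key=cv2.contourArea)
    w=ray(c,cs[:,0].astype(float),z)[:,:2]
    r=cv2.minAreaRect((w*1000).astype(np.float32)); b=cv2.boxPoints(r)
    e=[b[1]-b[0],b[2]-b[1]]; L=max(e,key=np.linalg.norm)
    return np.array(r[0])/1000, np.degrees(np.arctan2(L[1],L[0]))%180, sorted(r[1])
def move(target=None,yaw=None):
    """print shift in tool cm and twist; yaw = world direction (deg) of jaw (tool y) axis"""
    o=get_obs();M=R.from_rotvec(o['eef_rot']).as_matrix();p=o['eef_pos']
    ty=np.degrees(np.arctan2(M[1,1],M[0,1]))
    print('t',round(o['time'],2),'p',p.round(4),'jaw',round(ty,2),'q6',o['qpos'][5].round(2),'q1',o['qpos'][0].round(2),'w',round(o['width'],4),'f',o['ft_force'].round(1))
    if target is not None: print('shift cm',(M.T@(np.array(target)-p)*100).round(2))
    if yaw is not None: print('twist',np.radians(-((yaw-ty+90)%180-90)).round(3))
E
python3 - <<'E'
from h import *
c=cap('top');im=c['image'].astype(int);hi=im.max(2);lo=im.min(2)
Y,X=np.mgrid[:400,:640]
box=lambda a,b,u,v:(X>=a)&(X<b)&(Y>=u)&(Y<v)
m=(hi>110)&box(405,460,175,270); print('cover',rectw(c,m,.030))
m=(hi<70)&box(424,442,208,240); b=max(blobs(m,5),key=lambda b:b[0]);print('fin',b[:2],ray(c,b[1],.056),rectw(c,b[3],.056))
m=(lo>170)&box(262,372,150,172); print('rail',rectw(c,m,.060))
m=(hi>50)&box(292,375,190,250); print('tray',rectw(c,m,.006))
m=(lo>150)&box(292,375,190,250)
for b in blobs(m,8): print('tab',b[0],b[1].round(1),ray(c,b[1],.027).round(4))
m=box(395,412,155,175)&(hi>120);b=blobs(m,4);print('fitting',[ray(c,q[1],.026) for q in b])
print('beaker',ray(c,[[430,153]],0),'wrench',ray(c,[[320,126],[358,123]],0))
c=cap('scene');im=c['image'].astype(int);hi=im.max(2);lo=im.min(2)
m=(lo>140)&box(275,362,152,212)
for b in blobs(m,8): print('tabS',b[0],b[1].round(1),ray(c,b[1],.020).round(4))
m=(lo>150)&box(245,370,190,245); print('railS',rectw(c,m,.060))
m=(hi<60)&box(217,237,122,142); 
for b in blobs(m,5): print('finS',b[0],b[1],ray(c,b[1],.050))
move()
E
```

```text
cover (array([ 0.4464689 , -0.32999075]), np.float32(5.545096), [69.58953857421875, 244.16610717773438])
fin (np.int32(84), array([432.04761905, 221.58333333])) [[ 0.44570322 -0.32597019  0.056     ]] (array([ 0.44473108, -0.32615518]), np.float32(4.8794613), [16.007946014404297, 47.521583557128906])
rail (array([0.61925031, 0.00457986]), np.float32(90.27218), [36.708927154541016, 273.0049743652344])
tray (array([ 0.46335086, -0.03919242]), np.float32(89.377335), [179.89430236816406, 250.53085327148438])
tab 55 [312.6 205. ] [[0.5038 0.0225 0.027 ]]
tab 59 [334.6 209.2] [[ 0.4906 -0.043   0.027 ]]
tab 58 [310.5 227. ] [[0.438  0.0292 0.027 ]]
tab 59 [332.7 228.6] [[ 0.4324 -0.0364  0.027 ]]
tab 62 [355.  231.9] [[ 0.4219 -0.1021  0.027 ]]
fitting [array([[ 0.62160496, -0.24963318,  0.026     ]])]
beaker [[ 0.67014078 -0.34739811  0.        ]] wrench [[ 0.76148969 -0.00267991  0.        ]
 [ 0.77057313 -0.12320914  0.        ]]
tabS 62 [303.9 159.2] [[ 0.4199 -0.1025  0.02  ]]
tabS 64 [324.8 168.9] [[ 0.4298 -0.0365  0.02  ]]
tabS 69 [347.4 177.8] [[0.4348 0.029  0.02  ]]
tabS 73 [312.5 182.5] [[ 0.4872 -0.0437  0.02  ]]
tabS 74 [334.3 194.2] [[0.5004 0.022  0.02  ]]
tabS 275 [287.4 206.7] [[ 0.5849 -0.0625  0.02  ]]
railS (array([0.61779236, 0.00217442]), np.float32(90.14464), [40.34275436401367, 276.2137756347656])
finS 133 [226.09774436 132.9924812 ] [[ 0.4452503  -0.32842752  0.05      ]]
t 0.2 p [ 0.203  -0.6171  0.2495] jaw -71.79 q6 -0.08 q1 -1.34 w 0.0857 f [-0.9  0.9  0.2]
```

```bash
python3 -c "
from h import *
move([.4455,-.327,.13],95.3)
c=cap('top');print(ray(c,[[450,270],[480,290],[480,262],[525,290]],0).round(3),proj(c,[[.38,-.48,0],[.62,-.45,0]]))"
```

```text
t 0.2 p [ 0.203  -0.6171  0.2495] jaw -71.79 q6 -0.08 q1 -1.34 w 0.0857 f [-0.9  0.9  0.2]
shift cm [ 32.1  -19.97  11.98]
twist 0.225
[[ 0.306 -0.388  0.   ]
 [ 0.244 -0.476  0.   ]
 [ 0.328 -0.481  0.   ]
 [ 0.24  -0.616  0.   ]] [[478.32203953 244.70289758]
 [463.17413649 168.24406931]]
```

Request:
{"method": "servo_tool", "body": {"commands": [{"dx": 5, "dy": -3, "dz": 0, "twist": 0.1, "grip": 0}, {"dx": 32.1, "dy": -20, "dz": 4, "twist": 0.225, "grip": 0}, {"dx": 32.1, "dy": -20, "dz": 8, "twist": 0.225, "grip": 0}, {"dx": 32.1, "dy": -20, "dz": 12, "twist": 0.225, "grip": 0}, {"dx": 32.1, "dy": -20, "dz": 12, "twist": 0.225, "grip": 0}, {"dx": 32.1, "dy": -20, "dz": 12, "twist": 0.225, "grip": 0}, {"dx": 32.1, "dy": -20, "dz": 12, "twist": 0.225, "grip": 0}, {"dx": 32.1, "dy": -20, "dz": 12, "twist": 0.225, "grip": 0}]}}

```text
time: 1.25
eef_pos: [0.4456, -0.3249, 0.1286]
eef_rot: [-3.136, -0.151, 0.004]
ft_force: [0.2, -0.9, -0.1]
width: 0.0857
```

```bash
python3 -c "
from h import *
move([.4455,-.327,.053],95.3)"
```

```text
t 1.25 p [ 0.4456 -0.3249  0.1286] jaw -84.49 q6 0.75 q1 -0.73 w 0.0857 f [ 0.2 -0.9 -0.1]
shift cm [-0.01  0.22  7.56]
twist 0.004
```

Request:
{"method": "servo_tool", "body": {"commands": [{"dx": 0, "dy": 0.2, "dz": 4, "twist": 0, "grip": 0}, {"dx": 0, "dy": 0.2, "dz": 7.5, "twist": 0, "grip": 0}, {"dx": 0, "dy": 0.2, "dz": 7.5, "twist": 0, "grip": 0}, {"dx": 0, "dy": 0.2, "dz": 7.5, "twist": 0, "grip": 130}, {"dx": 0, "dy": 0.2, "dz": 7.5, "twist": 0, "grip": 255}, {"dx": 0, "dy": 0.2, "dz": 7.5, "twist": 0, "grip": 255}, {"dx": 0, "dy": 0.2, "dz": 7.5, "twist": 0, "grip": 255}, {"dx": 0, "dy": 0.2, "dz": 7.5, "twist": 0, "grip": 255}]}}

```text
time: 2.25
eef_pos: [0.4468, -0.3295, 0.0575]
eef_rot: [3.137, 0.145, 0.003]
ft_force: [-1.4, 3.2, 7.8]
width: 0.0131
```

```bash
python3 -c "
from h import *
move([.5,-.455,.12],95.3)"
```

```text
t 2.25 p [ 0.4468 -0.3295  0.0575] jaw -84.69 q6 0.75 q1 -0.73 w 0.0131 f [-1.4  3.2  7.8]
shift cm [ 4.15 12.99 -6.22]
twist 0.0
```

Request:
{"method": "servo_tool", "body": {"commands": [{"dx": 0, "dy": 0, "dz": -3, "twist": 0, "grip": 255}, {"dx": 0, "dy": 0, "dz": -6.2, "twist": 0, "grip": 255}, {"dx": 1.5, "dy": 4.5, "dz": -6.2, "twist": 0, "grip": 255}, {"dx": 3, "dy": 9, "dz": -6.2, "twist": 0, "grip": 255}, {"dx": 4.2, "dy": 13, "dz": -6.2, "twist": 0, "grip": 255}, {"dx": 4.2, "dy": 13, "dz": -6.2, "twist": 0, "grip": 255}, {"dx": 4.2, "dy": 13, "dz": -2.5, "twist": 0, "grip": 255}, {"dx": 4.2, "dy": 13, "dz": -0.5, "twist": 0, "grip": 255}]}}

```text
time: 3.25
eef_pos: [0.4984, -0.453, 0.058]
eef_rot: [-3.135, -0.146, 0.004]
ft_force: [-0.4, 0.1, -1.4]
width: 0.0131
```

Request:
{"method": "servo_tool", "body": {"commands": [{"dx": 0, "dy": 0, "dz": 0.7, "twist": 0, "grip": 255}, {"dx": 0, "dy": 0, "dz": 0.7, "twist": 0, "grip": 255}]}}

```text
time: 3.5
eef_pos: [0.4995, -0.4543, 0.0532]
eef_rot: [-3.138, -0.146, 0.001]
ft_force: [-0.4, 0.4, -1.0]
width: 0.0128
```

Request:
{"method": "servo_tool", "body": {"commands": [{"dx": 0, "dy": 0, "dz": 0.1, "twist": 0, "grip": 255}, {"dx": 0, "dy": 0, "dz": 0.1, "twist": 0, "grip": 255}]}}

```text
time: 3.75
eef_pos: [0.5001, -0.4552, 0.0536]
eef_rot: [3.137, 0.146, 0.002]
ft_force: [0.8, -0.1, -1.4]
width: 0.0125
```

Request:
{"method": "servo_tool", "body": {"commands": [{"dx": 0, "dy": 0, "dz": 0.1, "twist": 0, "grip": 255}, {"dx": 0, "dy": 0, "dz": 0.1, "twist": 0, "grip": 255}]}}

```text
time: 4.0
eef_pos: [0.4996, -0.4547, 0.0515]
eef_rot: [3.138, 0.146, 0.0]
ft_force: [0.0, -0.4, -0.7]
width: 0.0129
```

Request:
{"method": "servo_tool", "body": {"commands": [{"dx": 0, "dy": 0, "dz": 0.2, "twist": 0, "grip": 255}, {"dx": 0, "dy": 0, "dz": 0.2, "twist": 0, "grip": 255}]}}

```text
time: 4.25
eef_pos: [0.4997, -0.4549, 0.0496]
eef_rot: [3.138, 0.146, 0.0]
ft_force: [-0.0, -0.4, 0.4]
width: 0.0131
```

Request:
{"method": "servo_tool", "body": {"commands": [{"dx": 0, "dy": 0, "dz": 0.2, "twist": 0, "grip": 255}, {"dx": 0, "dy": 0, "dz": 0.2, "twist": 0, "grip": 255}]}}

```text
time: 4.5
eef_pos: [0.4997, -0.455, 0.0495]
eef_rot: [-3.138, -0.146, 0.0]
ft_force: [-4.7, 4.2, 9.5]
width: 0.0131
```

Landed as predicted. Release, rise and move clear to look at the carrier.

Request:
{"method": "servo_tool", "body": {"commands": [{"dx": 0, "dy": 0, "dz": -0.2, "twist": 0, "grip": 200}, {"dx": 0, "dy": 0, "dz": -0.3, "twist": 0, "grip": 0}, {"dx": 0, "dy": 0, "dz": -0.3, "twist": 0, "grip": 0}, {"dx": 0, "dy": 0, "dz": -0.3, "twist": 0, "grip": 0}, {"dx": 0, "dy": 0, "dz": -5, "twist": 0, "grip": 0}, {"dx": 0, "dy": 0, "dz": -10, "twist": 0, "grip": 0}, {"dx": 0, "dy": 6, "dz": -10, "twist": 0, "grip": 0}, {"dx": 0, "dy": 11, "dz": -10, "twist": 0, "grip": 0}]}}

```text
time: 5.5
eef_pos: [0.5104, -0.5659, 0.1493]
eef_rot: [3.136, 0.147, 0.003]
ft_force: [0.4, 0.5, -0.7]
width: 0.0854
```

```bash
python3 - <<'E'
from h import *
c=cap('top');cv2.imwrite('pics/t1.png',cv2.resize(c['image'][130:280,260:520],None,fx=3,fy=3))
im=c['image'].astype(int);hi=im.max(2)
Y,X=np.mgrid[:400,:640]
m=(hi>110)&(X>400)&(X<460)&(Y>170)&(Y<275)
for b in blobs(m,300): print(b[2]); print(rectw(c,cv2.morphologyEx(b[3].astype(np.uint8),3,np.ones((9,9))),.016))
move()
s=cap('scene');cv2.imwrite('pics/s1.png',cv2.resize(s['image'][90:260,140:400],None,fx=3,fy=3))
E
```

```text
[ 416  183   27   81 1426]
(array([ 0.44837335, -0.32633136]), np.float32(4.3562193), [55.190887451171875, 244.54270935058594])
t 5.55 p [ 0.5092 -0.5713  0.1477] jaw -84.84 q6 0.57 q1 -0.91 w 0.0855 f [-2.4 -0.2  1. ]
```

View pics/t1.png

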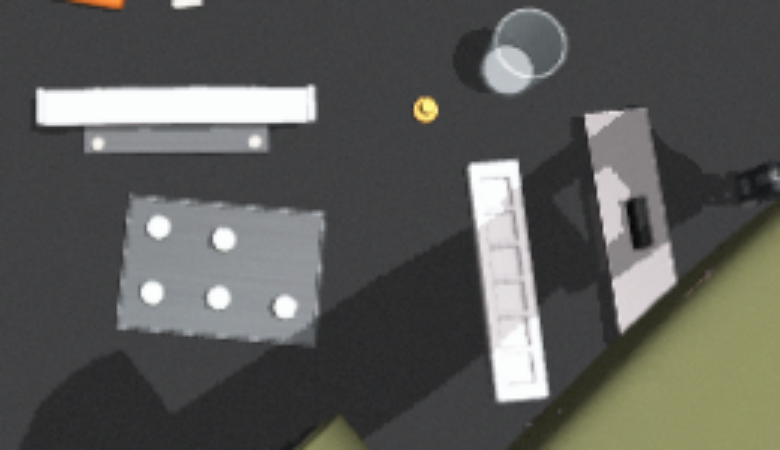

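Crop t1 (origin 260,130, ×3): the open carrier is at (508,280), the cover stands aside at (630,220), and the rail is at (176,105). Next is the carrier.

```bash
python3 -c "
from h import *
move([.449,-.328,.14],94.4)"
```

```text
t 5.6 p [ 0.509  -0.5684  0.1468] jaw -84.87 q6 0.57 q1 -0.91 w 0.0859 f [-0.1  0.2  0.3]
shift cm [ -3.82 -24.48   0.64]
twist 0.013
```

Request:
{"method": "servo_tool", "body": {"commands": [{"dx": -1, "dy": -6, "dz": 0.6, "twist": 0.01, "grip": 0}, {"dx": -2, "dy": -12, "dz": 0.6, "twist": 0.01, "grip": 0}, {"dx": -3, "dy": -18, "dz": 0.6, "twist": 0.01, "grip": 0}, {"dx": -3.8, "dy": -24.5, "dz": 0.6, "twist": 0.01, "grip": 0}, {"dx": -3.8, "dy": -24.5, "dz": 0.6, "twist": 0.01, "grip": 0}, {"dx": -3.8, "dy": -24.5, "dz": 0.6, "twist": 0.01, "grip": 0}]}}

```text
time: 6.35
eef_pos: [0.4494, -0.3234, 0.1416]
eef_rot: [3.138, 0.131, 0.001]
ft_force: [-0.1, 0.2, -0.8]
width: 0.0856
```

```bash
python3 -c "
from h import *
move([.449,-.328,.019],94.4)"
```

```text
t 6.35 p [ 0.4494 -0.3234  0.1416] jaw -85.2 q6 0.77 q1 -0.72 w 0.0856 f [-0.1  0.2 -0.8]
shift cm [-0.08  0.44 12.26]
twist 0.007
```

Request:
{"method": "servo_tool", "body": {"commands": [{"dx": -0.1, "dy": 0.4, "dz": 5, "twist": 0.01, "grip": 0}, {"dx": -0.1, "dy": 0.4, "dz": 9, "twist": 0.01, "grip": 0}, {"dx": -0.1, "dy": 0.4, "dz": 11, "twist": 0.01, "grip": 0}, {"dx": -0.1, "dy": 0.4, "dz": 12.2, "twist": 0.01, "grip": 0}, {"dx": -0.1, "dy": 0.4, "dz": 12.2, "twist": 0.01, "grip": 0}]}}

```text
time: 6.98
eef_pos: [0.4488, -0.3284, 0.0193]
eef_rot: [-3.139, -0.114, 0.0]
ft_force: [1.3, -0.6, -0.2]
width: 0.0858
```

Request:
{"method": "servo_tool", "body": {"commands": [{"dx": 0, "dy": 0, "dz": 0, "twist": 0, "grip": 100}, {"dx": 0, "dy": 0, "dz": 0, "twist": 0, "grip": 255}, {"dx": 0, "dy": 0, "dz": 0, "twist": 0, "grip": 255}, {"dx": 0, "dy": 0, "dz": 0, "twist": 0, "grip": 255}, {"dx": 0, "dy": 0, "dz": 0, "twist": 0, "grip": 255}]}}

```text
time: 7.6
eef_pos: [0.4497, -0.3287, 0.0212]
eef_rot: [3.138, 0.114, 0.004]
ft_force: [0.3, 1.1, 6.6]
width: 0.0482
```

Request:
{"method": "servo_tool", "body": {"commands": [{"dx": 0, "dy": 0, "dz": -2, "twist": 0, "grip": 255}, {"dx": 0, "dy": 0, "dz": -6, "twist": 0, "grip": 255}, {"dx": 0, "dy": 0, "dz": -10, "twist": 0, "grip": 255}, {"dx": 0, "dy": 0, "dz": -14, "twist": 0, "grip": 255}, {"dx": 0, "dy": 0, "dz": -14, "twist": 0, "grip": 255}]}}

```text
time: 8.22
eef_pos: [0.4503, -0.3294, 0.1641]
eef_rot: [3.133, 0.114, 0.01]
ft_force: [0.2, -0.5, -2.7]
width: 0.0481
```

```bash
python3 -c "
from h import *
move([.6187,.0035,.155],0.25)"
```

```text
t 8.22 p [ 0.4503 -0.3294  0.1641] jaw -85.83 q6 0.77 q1 -0.73 w 0.0481 f [ 0.2 -0.5 -2.7]
shift cm [ 19.21 -31.99   0.83]
twist -1.502
```

Request:
{"method": "servo_tool", "body": {"commands": [{"dx": 1.5, "dy": -2.5, "dz": 0, "twist": -0.1, "grip": 255}, {"dx": 4, "dy": -7, "dz": 0, "twist": -0.27, "grip": 255}, {"dx": 7, "dy": -12, "dz": 0, "twist": -0.45, "grip": 255}, {"dx": 10, "dy": -17, "dz": 0, "twist": -0.63, "grip": 255}, {"dx": 13, "dy": -22, "dz": 0, "twist": -0.81, "grip": 255}, {"dx": 16, "dy": -27, "dz": 0, "twist": -0.99, "grip": 255}, {"dx": 18, "dy": -30, "dz": 0, "twist": -1.15, "grip": 255}, {"dx": 19.2, "dy": -32, "dz": 0, "twist": -1.3, "grip": 255}]}}

```text
time: 9.22
eef_pos: [0.6159, 0.0073, 0.1567]
eef_rot: [-2.421, -1.998, 0.005]
ft_force: [0.1, -0.6, -2.3]
width: 0.0481
```

Request:
{"method": "servo_tool", "body": {"commands": [{"dx": 0, "dy": 0, "dz": 0, "twist": -0.12, "grip": 255}, {"dx": 0, "dy": 0, "dz": 0, "twist": -0.2, "grip": 255}, {"dx": 0, "dy": 0, "dz": 0, "twist": -0.2, "grip": 255}, {"dx": 0, "dy": 0, "dz": 0, "twist": -0.2, "grip": 255}]}}

```text
time: 9.72
eef_pos: [0.616, 0.0052, 0.158]
eef_rot: [-2.219, -2.221, 0.002]
ft_force: [0.1, 0.1, -3.0]
width: 0.0481
```

```bash
python3 - <<'E'
from h import *
move([.6187,.0035,.155],0.25)
s=cap('scene');cv2.imwrite('pics/s2.png',cv2.resize(s['image'][100:300,180:440],None,fx=3,fy=3))
move([.6187,.0035,.0805],0.25)
E
```

```text
t 9.72 p [0.616  0.0052 0.158 ] jaw 0.04 q6 -0.08 q1 -0.08 w 0.0481 f [ 0.1  0.1 -3. ]
shift cm [-0.17  0.27  0.3 ]
twist -0.004
t 9.78 p [0.6162 0.0052 0.1584] jaw 0.05 q6 -0.08 q1 -0.08 w 0.0481 f [ 0.5 -0.1 -2.3]
shift cm [-0.17  0.26  7.79]
twist -0.003
```

View pics/s2.png

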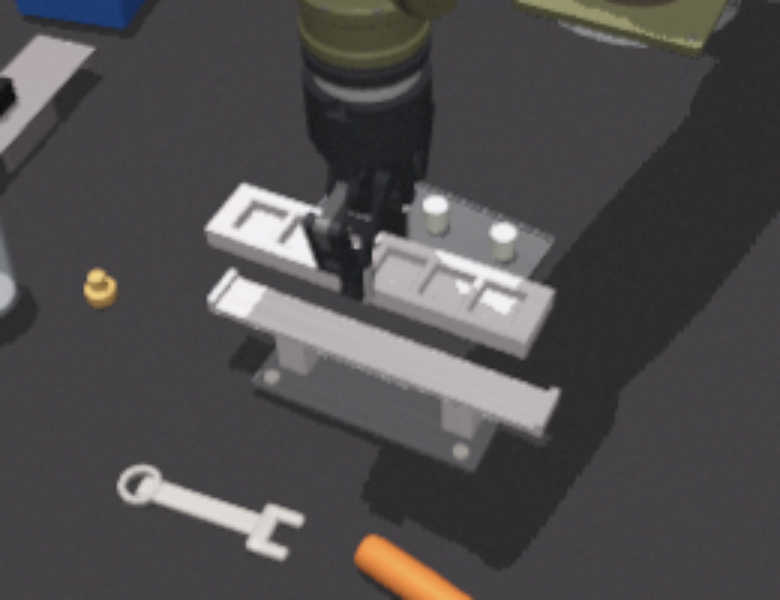

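The carrier is held level over the rail: in the crop the carrier is at (380,265) and the rail at (385,350). Lowering it.

Request:
{"method": "servo_tool", "body": {"commands": [{"dx": -0.2, "dy": 0.25, "dz": 2, "twist": 0, "grip": 255}, {"dx": -0.2, "dy": 0.25, "dz": 5, "twist": 0, "grip": 255}, {"dx": -0.2, "dy": 0.25, "dz": 7, "twist": 0, "grip": 255}, {"dx": -0.2, "dy": 0.25, "dz": 7, "twist": 0, "grip": 255}, {"dx": -0.2, "dy": 0.25, "dz": 7, "twist": 0, "grip": 255}]}}

```text
time: 10.4
eef_pos: [0.6199, 0.0032, 0.09]
eef_rot: [2.219, 2.223, 0.001]
ft_force: [-0.8, 0.1, -3.0]
width: 0.0484
```

```bash
python3 -c "
from h import *
move([.6187,.0035,.0805],0.25)"
```

```text
t 10.4 p [0.6199 0.0032 0.09  ] jaw 0.11 q6 -0.08 q1 -0.08 w 0.0484 f [-0.8  0.1 -3. ]
shift cm [ 0.03 -0.12  0.95]
twist -0.002
```

Request:
{"method": "servo_tool", "body": {"commands": [{"dx": 0, "dy": -0.1, "dz": 0.6, "twist": 0, "grip": 255}, {"dx": 0, "dy": -0.1, "dz": 0.8, "twist": 0, "grip": 255}, {"dx": 0, "dy": -0.1, "dz": 0.8, "twist": 0, "grip": 255}]}}

```text
time: 10.78
eef_pos: [0.6182, 0.0033, 0.0814]
eef_rot: [2.219, 2.224, 0.0]
ft_force: [-0.1, 0.2, -2.6]
width: 0.0484
```

Request:
{"method": "servo_tool", "body": {"commands": [{"dx": 0, "dy": 0, "dz": 0.2, "twist": 0, "grip": 255}, {"dx": 0, "dy": 0, "dz": 0.2, "twist": 0, "grip": 255}]}}

```text
time: 11.02
eef_pos: [0.6185, 0.0033, 0.0812]
eef_rot: [2.219, 2.224, -0.0]
ft_force: [-4.9, 0.6, 6.4]
width: 0.0484
```

Request:
{"method": "servo_tool", "body": {"commands": [{"dx": 0, "dy": 0, "dz": -0.1, "twist": 0, "grip": 180}, {"dx": 0, "dy": 0, "dz": -0.1, "twist": 0, "grip": 0}, {"dx": 0, "dy": 0, "dz": -0.1, "twist": 0, "grip": 0}, {"dx": 0, "dy": 0, "dz": -0.1, "twist": 0, "grip": 0}, {"dx": 0, "dy": 0, "dz": -4, "twist": 0, "grip": 0}, {"dx": 0, "dy": 0, "dz": -9, "twist": 0, "grip": 0}, {"dx": 0, "dy": 0, "dz": -12, "twist": 0, "grip": 0}, {"dx": -6, "dy": 0, "dz": -12, "twist": 0, "grip": 0}]}}

```text
time: 12.02
eef_pos: [0.6208, -0.0549, 0.204]
eef_rot: [2.209, 2.226, 0.008]
ft_force: [0.2, -0.6, 0.2]
width: 0.0853
```

Request:
{"method": "servo_tool", "body": {"commands": [{"dx": -6, "dy": 0, "dz": 0, "twist": 0, "grip": 0}, {"dx": -12, "dy": -3, "dz": 0, "twist": 0, "grip": 0}, {"dx": -18, "dy": -6, "dz": 0, "twist": 0, "grip": 0}, {"dx": -24, "dy": -9, "dz": 0, "twist": 0, "grip": 0}, {"dx": -24, "dy": -9, "dz": 0, "twist": 0, "grip": 0}]}}

```text
time: 12.65
eef_pos: [0.5273, -0.2999, 0.1994]
eef_rot: [2.224, 2.218, -0.0]
ft_force: [1.2, 0.3, -0.4]
width: 0.0852
```

```bash
python3 - <<'E'
from h import *
move()
c=cap('top');cv2.imwrite('pics/t3.png',cv2.resize(c['image'][130:280,260:520],None,fx=3,fy=3))
im=c['image'].astype(int);lo=im.min(2)
Y,X=np.mgrid[:400,:640]
m=(lo>110)&(X>262)&(X<380)&(Y>145)&(Y<178);m=cv2.morphologyEx(m.astype(np.uint8),3,np.ones((9,9)))
print('carrier',rectw(c,m,.076))
m=(lo>150)&(X>292)&(X<375)&(Y>190)&(Y<250)
for b in blobs(m,8): print('tab',b[0],b[1].round(1),ray(c,b[1],.027).round(4))
s=cap('scene');cv2.imwrite('pics/s3.png',cv2.resize(s['image'][140:270,230:380],None,fx=4.5,fy=4.5))
im=s['image'].astype(int);m=(im.min(2)>140)&(X>275)&(X<362)&(Y>152)&(Y<212)
for b in blobs(m,8): print('tabS',b[0],b[1].round(1),ray(s,b[1],.020).round(4))
E
```

```text
t 12.65 p [ 0.5273 -0.2999  0.1994] jaw -0.14 q6 -0.6 q1 -0.61 w 0.0852 f [ 1.2  0.3 -0.4]
carrier (array([0.61110162, 0.0034138 ]), np.float32(90.17536), [69.07305908203125, 271.93670654296875])
tab 55 [312.6 205. ] [[0.5038 0.0225 0.027 ]]
tab 55 [334.5 209.3] [[ 0.4902 -0.0426  0.027 ]]
tab 58 [310.5 227. ] [[0.438  0.0292 0.027 ]]
tab 47 [332.4 228.8] [[ 0.432  -0.0356  0.027 ]]
tab 45 [354.7 231.9] [[ 0.4218 -0.1011  0.027 ]]
tabS 51 [303.7 159.5] [[ 0.4212 -0.1024  0.02  ]]
tabS 53 [324.6 169. ] [[ 0.4303 -0.0368  0.02  ]]
tabS 65 [347.5 177.9] [[0.4349 0.0295 0.02  ]]
tabS 57 [312.6 182.3] [[ 0.4867 -0.0438  0.02  ]]
tabS 592 [295.6 204.2] [[ 0.5695 -0.0485  0.02  ]]
tabS 75 [334.3 194.3] [[0.5006 0.0222 0.02  ]]
```

View pics/s3.png

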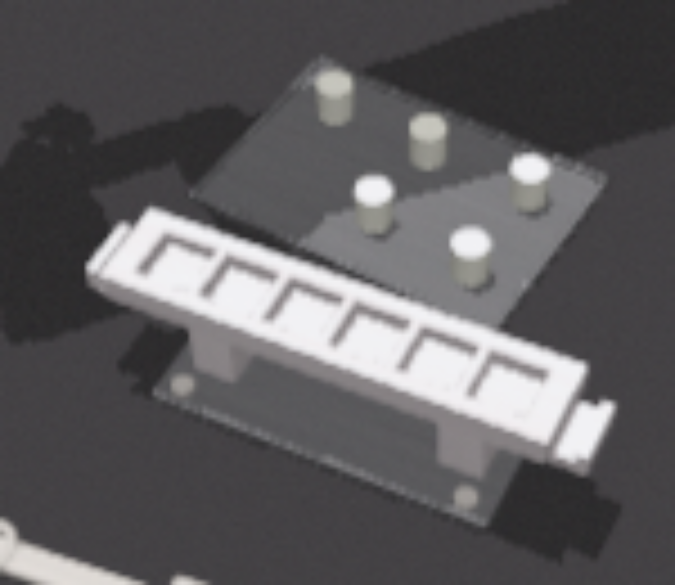

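View pics/t3.png

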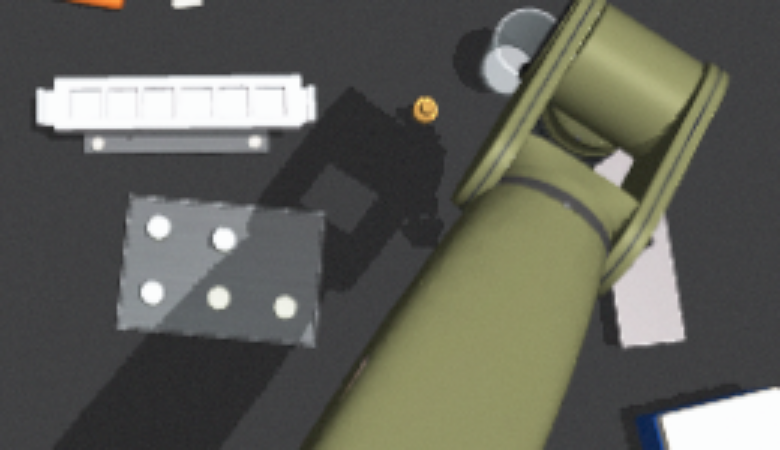

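Both crops show the carrier seated on the rail between the stops. In t3 it spans u 54–302 and v 76–130. All five tablets are unmoved. Next I'll read the carrier's edges.

```bash
python3 - <<'E'
from h import *
c=cap('top');im=c['image'].min(2)
print('v152..178 @u',{u:im[152:179,u].tolist() for u in (295,318,330)})
print('row158',im[158,268:284].tolist(),im[158,354:370].tolist())
print('row164',im[164,272:366].tolist())
for x in(.6435,.6185,.5935): print(x,proj(c,[[x,.1233,.076],[x,.0033,.076],[x,-.1167,.076]]).round(1).tolist())
for k in range(6):
  print(proj(c,[[.6185,.0033+.036*(k-2.5),.076]]).round(1))
s=cap('scene');q=np.array([[150,208],[588,368]])/4.5+[230,140]
print('scene near-base edge corners',ray(s,q,.076).round(4))
E
```

```text
v152..178 @u {295: [61, 66, 62, 116, 223, 252, 251, 248, 243, 243, 242, 243, 243, 242, 243, 242, 242, 248, 252, 252, 240, 109, 96, 111, 144, 149, 142], 318: [63, 63, 63, 187, 252, 252, 250, 240, 244, 244, 244, 242, 242, 241, 241, 240, 242, 248, 252, 249, 218, 109, 91, 114, 144, 139, 139], 330: [62, 61, 62, 185, 252, 252, 245, 195, 226, 232, 231, 236, 243, 243, 241, 234, 238, 248, 252, 246, 179, 103, 94, 115, 142, 141, 138]}
row158 [64, 63, 63, 67, 66, 63, 63, 66, 68, 64, 238, 252, 252, 252, 252, 251] [238, 251, 252, 252, 252, 252, 156, 69, 109, 170, 130, 76, 65, 64, 61, 64]
row164 [195, 248, 244, 249, 252, 252, 252, 252, 252, 252, 250, 239, 249, 252, 252, 252, 252, 252, 252, 252, 252, 243, 250, 243, 250, 252, 252, 252, 252, 252, 252, 252, 252, 238, 249, 244, 250, 252, 252, 252, 252, 252, 252, 252, 252, 237, 242, 249, 250, 252, 252, 252, 252, 252, 252, 252, 252, 252, 243, 251, 251, 252, 252, 252, 252, 252, 252, 252, 252, 252, 224, 247, 251, 252, 252, 252, 252, 252, 252, 252, 252, 252, 222, 241, 251, 252, 252, 252, 252, 252, 242, 251, 239, 127]
0.6435 [[277.5, 155.6], [318.5, 155.2], [359.3, 154.8]]
0.6185 [[277.5, 163.8], [318.6, 163.4], [359.6, 163.0]]
0.5935 [[277.4, 172.2], [318.7, 171.7], [359.8, 171.3]]
[[349.3 163.1]]
[[337.  163.2]]
[[324.7 163.4]]
[[312.4 163.5]]
[[300.1 163.6]]
[[287.7 163.7]]
scene near-base edge corners [[ 0.5944 -0.1162  0.076 ]
 [ 0.5952  0.1244  0.076 ]]
```

Request:
{"method": "servo_tool", "body": {"commands": [{"dx": 5, "dy": -3, "dz": 2, "twist": 0, "grip": 120}, {"dx": 10, "dy": -5.5, "dz": 4, "twist": 0, "grip": 120}, {"dx": 15, "dy": -8, "dz": 6, "twist": 0, "grip": 120}, {"dx": 19.8, "dy": -10.6, "dz": 9, "twist": 0, "grip": 120}, {"dx": 19.8, "dy": -10.6, "dz": 11.5, "twist": 0, "grip": 120}, {"dx": 19.8, "dy": -10.6, "dz": 11.5, "twist": 0, "grip": 120}, {"dx": 19.8, "dy": -10.6, "dz": 11.5, "twist": 0, "grip": 120}]}}

```text
time: 13.72
eef_pos: [0.4237, -0.099, 0.0856]
eef_rot: [2.217, 2.224, 0.001]
ft_force: [0.1, -0.5, 0.8]
width: 0.0454
```

```bash
python3 - <<'E'
from h import *
move([.421,-.102,.035],0.2)
s=cap('scene');cv2.imwrite('pics/s4.png',cv2.resize(s['image'][120:250,240:390],None,fx=4.5,fy=4.5))
move([.421,-.102,.035],0.2)
E
```

```text
t 13.72 p [ 0.4237 -0.099   0.0856] jaw 0.18 q6 -0.36 q1 -0.35 w 0.0454 f [ 0.1 -0.5  0.8]
shift cm [-0.3  -0.28  5.06]
twist -0.0
t 13.78 p [ 0.424  -0.0994  0.086 ] jaw 0.15 q6 -0.36 q1 -0.35 w 0.0457 f [0.3 0.3 0.2]
shift cm [-0.26 -0.31  5.09]
twist -0.001
```

View pics/s4.png

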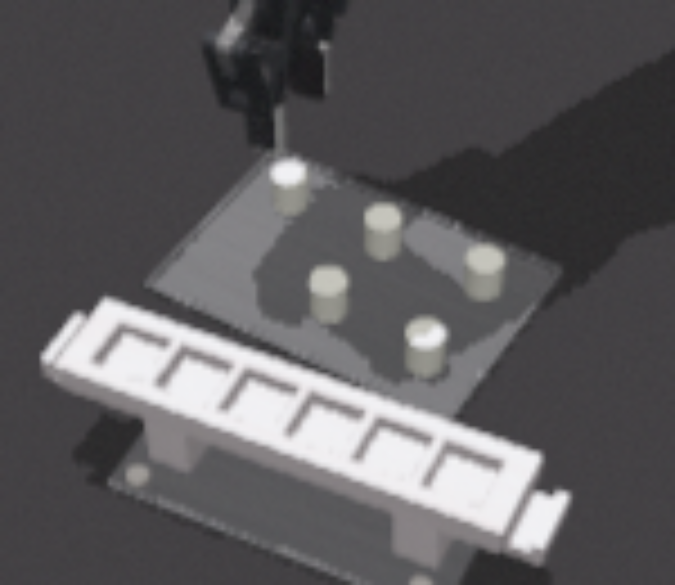

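The gripper hangs over T5, at crop (288,185), clear of its neighbours. Going down to grip it.

Request:
{"method": "servo_tool", "body": {"commands": [{"dx": -0.25, "dy": -0.3, "dz": 2.5, "twist": 0, "grip": 120}, {"dx": -0.25, "dy": -0.3, "dz": 5.0, "twist": 0, "grip": 120}, {"dx": -0.25, "dy": -0.3, "dz": 5.0, "twist": 0, "grip": 120}, {"dx": -0.25, "dy": -0.3, "dz": 5.0, "twist": 0, "grip": 255}, {"dx": -0.25, "dy": -0.3, "dz": 5.0, "twist": 0, "grip": 255}, {"dx": -0.25, "dy": -0.3, "dz": 5.0, "twist": 0, "grip": 255}]}}

```text
time: 14.52
eef_pos: [0.4211, -0.1024, 0.0363]
eef_rot: [2.217, 2.221, 0.002]
ft_force: [-0.9, -0.8, 6.0]
width: 0.0186
```

```bash
python3 - <<'E'
from h import *
move([.619,-.0867,.098],0.2)
E
```

```text
t 14.53 p [ 0.4211 -0.1024  0.0363] jaw 0.12 q6 -0.36 q1 -0.36 w 0.0186 f [-0.9 -0.8  6. ]
shift cm [ 1.52 19.82 -6.11]
twist -0.001
```

Request:
{"method": "servo_tool", "body": {"commands": [{"dx": 0, "dy": 0, "dz": -4, "twist": 0, "grip": 255}, {"dx": 0, "dy": 0, "dz": -8, "twist": 0, "grip": 255}, {"dx": 0, "dy": 0, "dz": -11, "twist": 0, "grip": 255}, {"dx": 0.5, "dy": 5, "dz": -11, "twist": 0, "grip": 255}, {"dx": 1, "dy": 10, "dz": -11, "twist": 0, "grip": 255}, {"dx": 1.5, "dy": 15, "dz": -11, "twist": 0, "grip": 255}, {"dx": 1.5, "dy": 19.8, "dz": -11, "twist": 0, "grip": 255}, {"dx": 1.5, "dy": 19.8, "dz": -11, "twist": 0, "grip": 255}]}}

```text
time: 15.52
eef_pos: [0.6197, -0.0861, 0.144]
eef_rot: [2.218, 2.225, 0.0]
ft_force: [-0.7, -0.8, 0.2]
width: 0.0187
```

```bash
python3 - <<'E'
from h import *
move([.619,-.0867,.099],0.2)
s=cap('scene');cv2.imwrite('pics/s5.png',cv2.resize(s['image'][120:240,220:360],None,fx=4.5,fy=4.5))
move([.619,-.0867,.099],0.2)
E
```

```text
t 15.53 p [ 0.6197 -0.0861  0.144 ] jaw 0.17 q6 -0.23 q1 -0.22 w 0.0187 f [-0.7 -0.8  0.2]
shift cm [-0.07 -0.07  4.5 ]
twist -0.0
t 15.57 p [ 0.6181 -0.0861  0.1439] jaw 0.15 q6 -0.23 q1 -0.22 w 0.0188 f [-0.4  0.3 -0.8]
shift cm [-0.06  0.1   4.49]
twist -0.001
```

View pics/s5.png

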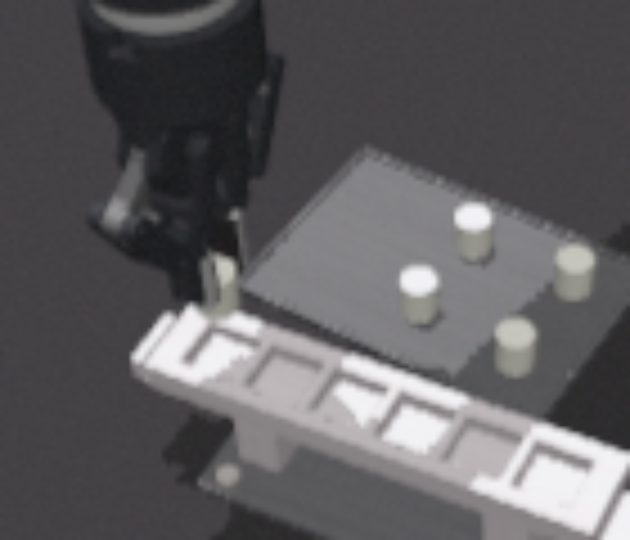

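The tablet is held upright at crop (222,285), above the end well. Lowering it in.

Request:
{"method": "servo_tool", "body": {"commands": [{"dx": -0.05, "dy": 0.05, "dz": 2, "twist": 0, "grip": 255}, {"dx": -0.05, "dy": 0.05, "dz": 4, "twist": 0, "grip": 255}, {"dx": -0.05, "dy": 0.05, "dz": 4.5, "twist": 0, "grip": 255}, {"dx": -0.05, "dy": 0.05, "dz": 4.5, "twist": 0, "grip": 255}]}}

```text
time: 16.08
eef_pos: [0.6162, -0.0867, 0.0993]
eef_rot: [-2.217, -2.221, 0.003]
ft_force: [-5.0, 1.6, 7.8]
width: 0.0185
```

Request:
{"method": "servo_tool", "body": {"commands": [{"dx": 0, "dy": 0, "dz": 0, "twist": 0, "grip": 160}, {"dx": 0, "dy": 0, "dz": 0, "twist": 0, "grip": 120}, {"dx": 0, "dy": 0, "dz": 0, "twist": 0, "grip": 120}, {"dx": 0, "dy": 0, "dz": -2, "twist": 0, "grip": 120}, {"dx": 0, "dy": 0, "dz": -5, "twist": 0, "grip": 120}]}}

```text
time: 16.7
eef_pos: [0.6175, -0.0867, 0.1499]
eef_rot: [-2.218, -2.223, 0.001]
ft_force: [0.9, 0.9, 0.4]
width: 0.0457
```

```bash
python3 - <<'E'
from h import *
move([.431,-.0365,.09],0.2)
E
```

```text
t 16.7 p [ 0.6175 -0.0867  0.1499] jaw 0.11 q6 -0.23 q1 -0.23 w 0.0457 f [0.9 0.9 0.4]
shift cm [  5.05 -18.63   6.02]
twist -0.002
```

Request:
{"method": "servo_tool", "body": {"commands": [{"dx": 1.5, "dy": -5, "dz": 0, "twist": 0, "grip": 120}, {"dx": 3, "dy": -10, "dz": 0, "twist": 0, "grip": 120}, {"dx": 4.5, "dy": -15, "dz": 2, "twist": 0, "grip": 120}, {"dx": 5, "dy": -18.6, "dz": 5, "twist": 0, "grip": 120}, {"dx": 5, "dy": -18.6, "dz": 6, "twist": 0, "grip": 120}, {"dx": 5, "dy": -18.6, "dz": 6, "twist": 0, "grip": 120}]}}

```text
time: 17.45
eef_pos: [0.4328, -0.0373, 0.0903]
eef_rot: [2.218, 2.223, 0.001]
ft_force: [0.6, -0.6, 0.2]
width: 0.0453
```

```bash
python3 - <<'E'
from h import *
s=cap('scene');cv2.imwrite('pics/s6.png',cv2.resize(s['image'][140:250,230:380],None,fx=4.5,fy=4.5))
im=s['image'].astype(int);Y,X=np.mgrid[:400,:640];m=(im.min(2)>125)&(X>275)&(X<362)&(Y>155)&(Y<205)
for b in blobs(m,8): print('tabS',b[0],b[1].round(1),ray(s,b[1],.020).round(4))
move([.431,-.0365,.035],0.2)
E
```

```text
tabS 1318 [303.8 176.4] [[ 0.4775 -0.0734  0.02  ]]
tabS 148 [351.1 180.2] [[0.4386 0.0408 0.02  ]]
tabS 298 [289.2 199.6] [[ 0.5629 -0.0694  0.02  ]]
tabS 122 [331.8 197.6] [[0.5131 0.0211 0.02  ]]
t 17.5 p [ 0.4338 -0.0376  0.0911] jaw 0.11 q6 -0.21 q1 -0.21 w 0.0453 f [0.4 0.  0. ]
shift cm [ 0.11 -0.29  5.61]
twist -0.002
```

View pics/s6.png

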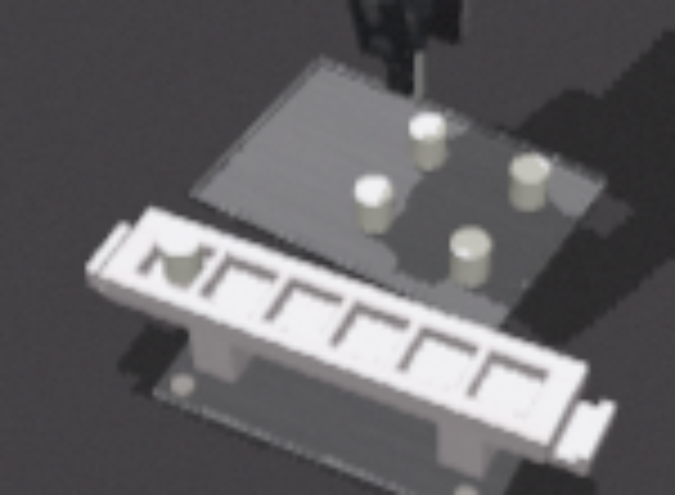

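The first tablet stands in the end well at crop (183,262), and the other four are unmoved. Next is T4.

Request:
{"method": "servo_tool", "body": {"commands": [{"dx": 0.1, "dy": -0.2, "dz": 3, "twist": 0, "grip": 120}, {"dx": 0.1, "dy": -0.2, "dz": 5.5, "twist": 0, "grip": 120}, {"dx": 0.1, "dy": -0.2, "dz": 5.5, "twist": 0, "grip": 120}, {"dx": 0.1, "dy": -0.2, "dz": 5.5, "twist": 0, "grip": 255}, {"dx": 0.1, "dy": -0.2, "dz": 5.5, "twist": 0, "grip": 255}, {"dx": 0.1, "dy": -0.2, "dz": 5.5, "twist": 0, "grip": 255}, {"dx": 0.1, "dy": -0.2, "dz": 1, "twist": 0, "grip": 255}, {"dx": 0.1, "dy": -0.2, "dz": -5, "twist": 0, "grip": 255}]}}

```text
time: 18.5
eef_pos: [0.4285, -0.0358, 0.1393]
eef_rot: [-2.217, -2.221, 0.003]
ft_force: [1.8, -0.5, -0.4]
width: 0.0187
```

```bash
python3 - <<'E'
from h import *
move([.619,-.0147,.146],0.2)
E
```

```text
t 18.5 p [ 0.4285 -0.0358  0.1393] jaw 0.11 q6 -0.21 q1 -0.21 w 0.0187 f [ 1.8 -0.5 -0.4]
shift cm [ 2.08 19.06 -0.73]
twist -0.002
```

Request:
{"method": "servo_tool", "body": {"commands": [{"dx": 0.5, "dy": 5, "dz": -0.7, "twist": 0, "grip": 255}, {"dx": 1, "dy": 10, "dz": -0.7, "twist": 0, "grip": 255}, {"dx": 1.5, "dy": 15, "dz": -0.7, "twist": 0, "grip": 255}, {"dx": 2.1, "dy": 19, "dz": -0.7, "twist": 0, "grip": 255}, {"dx": 2.1, "dy": 19, "dz": -0.7, "twist": 0, "grip": 255}, {"dx": 2.1, "dy": 19, "dz": -0.7, "twist": 0, "grip": 255}]}}

```text
time: 19.25
eef_pos: [0.6191, -0.0147, 0.1461]
eef_rot: [-2.218, -2.223, 0.001]
ft_force: [-0.8, -0.2, -1.1]
width: 0.0184
```

```bash
python3 - <<'E'
from h import *
move([.619,-.0147,.099],0.2)
E
```

```text
t 19.25 p [ 0.6191 -0.0147  0.1461] jaw 0.12 q6 -0.11 q1 -0.11 w 0.0184 f [-0.8 -0.2 -1.1]
shift cm [ 0.   -0.    4.71]
twist -0.001
```

Request:
{"method": "servo_tool", "body": {"commands": [{"dx": 0, "dy": 0, "dz": 2, "twist": 0, "grip": 255}, {"dx": 0, "dy": 0, "dz": 4, "twist": 0, "grip": 255}, {"dx": 0, "dy": 0, "dz": 4.7, "twist": 0, "grip": 255}, {"dx": 0, "dy": 0, "dz": 4.7, "twist": 0, "grip": 255}]}}

```text
time: 19.75
eef_pos: [0.6183, -0.0148, 0.0995]
eef_rot: [-2.217, -2.221, 0.004]
ft_force: [-6.1, 0.7, 9.0]
width: 0.019
```

Request:
{"method": "servo_tool", "body": {"commands": [{"dx": 0, "dy": 0, "dz": 0, "twist": 0, "grip": 160}, {"dx": 0, "dy": 0, "dz": 0, "twist": 0, "grip": 120}, {"dx": 0, "dy": 0, "dz": 0, "twist": 0, "grip": 120}, {"dx": 0, "dy": 0, "dz": -2, "twist": 0, "grip": 120}, {"dx": 0, "dy": 0, "dz": -5, "twist": 0, "grip": 120}]}}

```text
time: 20.38
eef_pos: [0.6193, -0.0147, 0.1498]
eef_rot: [-2.218, -2.223, 0.002]
ft_force: [0.3, -0.0, 0.6]
width: 0.0449
```

```bash
python3 - <<'E'
from h import *
move([.489,-.0433,.085],0.2)
E
```

```text
t 20.38 p [ 0.6193 -0.0147  0.1498] jaw 0.11 q6 -0.11 q1 -0.11 w 0.0449 f [ 0.3 -0.   0.6]
shift cm [ -2.83 -13.03   6.51]
twist -0.001
```

Request:
{"method": "servo_tool", "body": {"commands": [{"dx": -1, "dy": -5, "dz": 0, "twist": 0, "grip": 120}, {"dx": -2, "dy": -9, "dz": 0, "twist": 0, "grip": 120}, {"dx": -2.8, "dy": -13, "dz": 3, "twist": 0, "grip": 120}, {"dx": -2.8, "dy": -13, "dz": 6.5, "twist": 0, "grip": 120}, {"dx": -2.8, "dy": -13, "dz": 6.5, "twist": 0, "grip": 120}, {"dx": -2.8, "dy": -13, "dz": 6.5, "twist": 0, "grip": 120}]}}

```text
time: 21.12
eef_pos: [0.4915, -0.0432, 0.0864]
eef_rot: [2.217, 2.222, 0.003]
ft_force: [-0.3, -0.5, 1.0]
width: 0.045
```

```bash
python3 - <<'E'
from h import *
s=cap('scene')
im=s['image'].astype(int);Y,X=np.mgrid[:400,:640]
m=(im.min(2)>140)&(X>275)&(X<362)&(Y>152)&(Y<190+(X-330)*.35)
for b in blobs(m,8): print('tabS',b[0],b[1].round(1))
move([.489,-.0433,.035],0.2)
E
```

```text
tabS 50 [347.4 177.5]
tabS 49 [312.9 181. ]
t 21.18 p [ 0.4918 -0.0433  0.0867] jaw 0.13 q6 -0.2 q1 -0.2 w 0.0452 f [ 0.5 -0.1  0.2]
shift cm [ 0.   -0.3   5.17]
twist -0.001
```

Request:
{"method": "servo_tool", "body": {"commands": [{"dx": 0, "dy": -0.25, "dz": 3, "twist": 0, "grip": 120}, {"dx": 0, "dy": -0.25, "dz": 5.1, "twist": 0, "grip": 120}, {"dx": 0, "dy": -0.25, "dz": 5.1, "twist": 0, "grip": 120}, {"dx": 0, "dy": -0.25, "dz": 5.1, "twist": 0, "grip": 255}, {"dx": 0, "dy": -0.25, "dz": 5.1, "twist": 0, "grip": 255}, {"dx": 0, "dy": -0.25, "dz": 5.1, "twist": 0, "grip": 255}, {"dx": 0, "dy": -0.25, "dz": 1, "twist": 0, "grip": 255}, {"dx": 0, "dy": -0.25, "dz": -5, "twist": 0, "grip": 255}]}}

```text
time: 22.18
eef_pos: [0.4858, -0.0427, 0.1339]
eef_rot: [-2.217, -2.221, 0.004]
ft_force: [0.4, -0.7, 0.6]
width: 0.019
```

```bash
python3 - <<'E'
from h import *
move([.619,-.0507,.146],0.2)
E
```

```text
t 22.18 p [ 0.4858 -0.0427  0.1339] jaw 0.11 q6 -0.2 q1 -0.2 w 0.019 f [ 0.4 -0.7  0.6]
shift cm [-0.82 13.32 -1.27]
twist -0.002
```

Request:
{"method": "servo_tool", "body": {"commands": [{"dx": 0, "dy": 4, "dz": -1, "twist": 0, "grip": 255}, {"dx": -0.5, "dy": 9, "dz": -1, "twist": 0, "grip": 255}, {"dx": -0.8, "dy": 13.1, "dz": -1, "twist": 0, "grip": 255}, {"dx": -0.8, "dy": 13.1, "dz": -1, "twist": 0, "grip": 255}, {"dx": -0.8, "dy": 13.1, "dz": -1, "twist": 0, "grip": 255}]}}

```text
time: 22.8
eef_pos: [0.6177, -0.0506, 0.144]
eef_rot: [-2.219, -2.223, 0.001]
ft_force: [0.2, 0.0, -0.6]
width: 0.0187
```

```bash
python3 - <<'E'
from h import *
move([.619,-.0507,.099],0.2)
E
```

```text
t 22.8 p [ 0.6177 -0.0506  0.144 ] jaw 0.12 q6 -0.17 q1 -0.17 w 0.0187 f [ 0.2  0.  -0.6]
shift cm [-0.01  0.14  4.5 ]
twist -0.001
```

Request:
{"method": "servo_tool", "body": {"commands": [{"dx": 0, "dy": 0.1, "dz": 2, "twist": 0, "grip": 255}, {"dx": 0, "dy": 0.1, "dz": 4, "twist": 0, "grip": 255}, {"dx": 0, "dy": 0.1, "dz": 4.6, "twist": 0, "grip": 255}, {"dx": 0, "dy": 0.1, "dz": 4.6, "twist": 0, "grip": 255}]}}

```text
time: 23.3
eef_pos: [0.6179, -0.0505, 0.0985]
eef_rot: [-2.217, -2.221, 0.004]
ft_force: [-6.5, 1.1, 9.3]
width: 0.0191
```

Request:
{"method": "servo_tool", "body": {"commands": [{"dx": 0, "dy": 0, "dz": 0, "twist": 0, "grip": 160}, {"dx": 0, "dy": 0, "dz": 0, "twist": 0, "grip": 120}, {"dx": 0, "dy": 0, "dz": 0, "twist": 0, "grip": 120}, {"dx": 0, "dy": 0, "dz": -2, "twist": 0, "grip": 120}, {"dx": 0, "dy": 0, "dz": -5, "twist": 0, "grip": 120}]}}

```text
time: 23.92
eef_pos: [0.6189, -0.0507, 0.1488]
eef_rot: [-2.218, -2.223, 0.002]
ft_force: [0.6, -0.8, 0.3]
width: 0.0454
```

```bash
python3 - <<'E'
from h import *
move([.502,.0223,.085],0.2)
E
```

```text
t 23.93 p [ 0.6189 -0.0507  0.1488] jaw 0.11 q6 -0.17 q1 -0.17 w 0.0454 f [ 0.6 -0.8  0.3]
shift cm [  7.32 -11.66   6.4 ]
twist -0.002
```

Request:
{"method": "servo_tool", "body": {"commands": [{"dx": 2.5, "dy": -4, "dz": 0, "twist": 0, "grip": 120}, {"dx": 5, "dy": -8, "dz": 0, "twist": 0, "grip": 120}, {"dx": 7.3, "dy": -11.7, "dz": 3, "twist": 0, "grip": 120}, {"dx": 7.3, "dy": -11.8, "dz": 6.4, "twist": 0, "grip": 120}, {"dx": 7.3, "dy": -11.8, "dz": 6.4, "twist": 0, "grip": 120}, {"dx": 7.3, "dy": -11.8, "dz": 6.4, "twist": 0, "grip": 120}]}}

```text
time: 24.68
eef_pos: [0.5029, 0.0218, 0.0865]
eef_rot: [2.218, 2.222, 0.003]
ft_force: [0.7, -0.1, 0.6]
width: 0.0451
```

```bash
python3 - <<'E'
from h import *
s=cap('scene');cv2.imwrite('pics/s7.png',cv2.resize(s['image'][140:250,230:380],None,fx=4.5,fy=4.5))
move([.502,.0223,.035],0.2)
E
```

```text
t 24.73 p [0.5032 0.0217 0.0867] jaw 0.09 q6 -0.07 q1 -0.06 w 0.0452 f [ 0.3 -0.2  1.2]
shift cm [ 0.06 -0.14  5.17]
twist -0.002
```

View pics/s7.png

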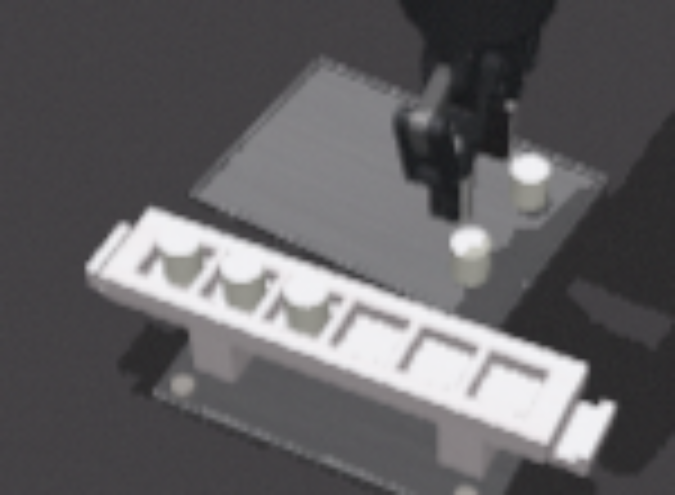

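Three tablets stand in the wells at crop (183,262), (243,283) and (305,308). Two are left in the tray, at (470,255) and (530,183). Next is T1.

Request:
{"method": "servo_tool", "body": {"commands": [{"dx": 0.05, "dy": -0.1, "dz": 3, "twist": 0, "grip": 120}, {"dx": 0.05, "dy": -0.1, "dz": 5.1, "twist": 0, "grip": 120}, {"dx": 0.05, "dy": -0.1, "dz": 5.1, "twist": 0, "grip": 120}, {"dx": 0.05, "dy": -0.1, "dz": 5.1, "twist": 0, "grip": 255}, {"dx": 0.05, "dy": -0.1, "dz": 5.1, "twist": 0, "grip": 255}, {"dx": 0.05, "dy": -0.1, "dz": 5.1, "twist": 0, "grip": 255}, {"dx": 0.05, "dy": -0.1, "dz": 1, "twist": 0, "grip": 255}, {"dx": 0.05, "dy": -0.1, "dz": -5, "twist": 0, "grip": 255}]}}

```text
time: 25.72
eef_pos: [0.4986, 0.0226, 0.1338]
eef_rot: [-2.217, -2.221, 0.005]
ft_force: [1.4, 0.0, 0.0]
width: 0.0194
```

```bash
python3 - <<'E'
from h import *
move([.619,.0213,.146],0.2)
E
```

```text
t 25.73 p [0.4986 0.0226 0.1338] jaw 0.11 q6 -0.06 q1 -0.06 w 0.0194 f [1.4 0.  0. ]
shift cm [-0.15 12.04 -1.27]
twist -0.002
```

Request:
{"method": "servo_tool", "body": {"commands": [{"dx": 0, "dy": 4, "dz": -1, "twist": 0, "grip": 255}, {"dx": -0.1, "dy": 8, "dz": -1, "twist": 0, "grip": 255}, {"dx": -0.1, "dy": 11.9, "dz": -1, "twist": 0, "grip": 255}, {"dx": -0.1, "dy": 11.9, "dz": -1, "twist": 0, "grip": 255}, {"dx": -0.1, "dy": 11.9, "dz": -1, "twist": 0, "grip": 255}]}}

```text
time: 26.35
eef_pos: [0.6186, 0.0218, 0.1441]
eef_rot: [-2.219, -2.223, 0.001]
ft_force: [-0.3, -0.0, 0.0]
width: 0.0188
```

```bash
python3 - <<'E'
from h import *
move([.619,.0213,.099],0.2)
E
```

```text
t 26.35 p [0.6186 0.0218 0.1441] jaw 0.12 q6 -0.05 q1 -0.05 w 0.0188 f [-0.3 -0.   0. ]
shift cm [-0.05  0.05  4.51]
twist -0.001
```

Request:
{"method": "servo_tool", "body": {"commands": [{"dx": 0, "dy": 0.05, "dz": 2, "twist": 0, "grip": 255}, {"dx": 0, "dy": 0.05, "dz": 4, "twist": 0, "grip": 255}, {"dx": 0, "dy": 0.05, "dz": 4.6, "twist": 0, "grip": 255}, {"dx": 0, "dy": 0.05, "dz": 4.6, "twist": 0, "grip": 255}]}}

```text
time: 26.85
eef_pos: [0.6182, 0.0218, 0.0985]
eef_rot: [-2.217, -2.222, 0.005]
ft_force: [-6.9, 0.1, 10.4]
width: 0.0189
```

Request:
{"method": "servo_tool", "body": {"commands": [{"dx": 0, "dy": 0, "dz": 0, "twist": 0, "grip": 160}, {"dx": 0, "dy": 0, "dz": 0, "twist": 0, "grip": 120}, {"dx": 0, "dy": 0, "dz": 0, "twist": 0, "grip": 120}, {"dx": 0, "dy": 0, "dz": -2, "twist": 0, "grip": 120}, {"dx": 0, "dy": 0, "dz": -5, "twist": 0, "grip": 120}]}}

```text
time: 27.48
eef_pos: [0.6192, 0.0218, 0.1488]
eef_rot: [-2.218, -2.223, 0.002]
ft_force: [0.4, -0.1, 1.4]
width: 0.0451
```

```bash
python3 - <<'E'
from h import *
move([.4365,.0292,.085],0.2)
E
```

```text
t 27.48 p [0.6192 0.0218 0.1488] jaw 0.11 q6 -0.05 q1 -0.05 w 0.0451 f [ 0.4 -0.1  1.4]
shift cm [  0.78 -18.26   6.41]
twist -0.002
```

Request:
{"method": "servo_tool", "body": {"commands": [{"dx": 0.2, "dy": -5, "dz": 0, "twist": 0, "grip": 120}, {"dx": 0.4, "dy": -10, "dz": 0, "twist": 0, "grip": 120}, {"dx": 0.6, "dy": -15, "dz": 2, "twist": 0, "grip": 120}, {"dx": 0.8, "dy": -18.4, "dz": 5, "twist": 0, "grip": 120}, {"dx": 0.8, "dy": -18.4, "dz": 6.4, "twist": 0, "grip": 120}, {"dx": 0.8, "dy": -18.4, "dz": 6.4, "twist": 0, "grip": 120}]}}

```text
time: 28.22
eef_pos: [0.4363, 0.0293, 0.0847]
eef_rot: [2.219, 2.223, 0.001]
ft_force: [0.1, -0.2, -0.2]
width: 0.045
```

```bash
python3 - <<'E'
from h import *
s=cap('scene')
im=s['image'].astype(int);Y,X=np.mgrid[:400,:640]
m=(im.min(2)>140)&(X>275)&(X<362)&(Y>152)&(Y<190+(X-330)*.35)
for b in blobs(m,8): print('tabS',b[0],b[1].round(1),ray(s,b[1],.02))
move([.4365,.0292,.035],0.2)
E
```

```text
tabS 62 [347.2 177.5] [[0.43418891 0.02816445 0.02      ]]
t 28.27 p [0.4373 0.0293 0.0857] jaw 0.11 q6 -0.06 q1 -0.06 w 0.0453 f [ 0.7 -0.7  0.4]
shift cm [-0.01 -0.09  5.07]
twist -0.002
```

Request:
{"method": "servo_tool", "body": {"commands": [{"dx": 0, "dy": -0.1, "dz": 3, "twist": 0, "grip": 120}, {"dx": 0, "dy": -0.1, "dz": 5.1, "twist": 0, "grip": 120}, {"dx": 0, "dy": -0.1, "dz": 5.1, "twist": 0, "grip": 120}, {"dx": 0, "dy": -0.1, "dz": 5.1, "twist": 0, "grip": 255}, {"dx": 0, "dy": -0.1, "dz": 5.1, "twist": 0, "grip": 255}, {"dx": 0, "dy": -0.1, "dz": 5.1, "twist": 0, "grip": 255}, {"dx": 0, "dy": -0.1, "dz": 1, "twist": 0, "grip": 255}, {"dx": 0, "dy": -0.1, "dz": -5, "twist": 0, "grip": 255}]}}

```text
time: 29.28
eef_pos: [0.433, 0.0295, 0.1339]
eef_rot: [-2.217, -2.221, 0.005]
ft_force: [0.0, 0.1, -0.3]
width: 0.0192
```

```bash
python3 - <<'E'
from h import *
move([.619,.0573,.146],0.2)
E
```

```text
t 29.27 p [0.433  0.0295 0.1339] jaw 0.11 q6 -0.06 q1 -0.06 w 0.0192 f [ 0.   0.1 -0.3]
shift cm [ 2.75 18.6  -1.29]
twist -0.002
```

Request:
{"method": "servo_tool", "body": {"commands": [{"dx": 0.5, "dy": 5, "dz": -1, "twist": 0, "grip": 255}, {"dx": 1, "dy": 10, "dz": -1, "twist": 0, "grip": 255}, {"dx": 2, "dy": 15, "dz": -1, "twist": 0, "grip": 255}, {"dx": 2.75, "dy": 18.5, "dz": -1, "twist": 0, "grip": 255}, {"dx": 2.75, "dy": 18.5, "dz": -1, "twist": 0, "grip": 255}, {"dx": 2.75, "dy": 18.5, "dz": -1, "twist": 0, "grip": 255}]}}

```text
time: 30.02
eef_pos: [0.619, 0.0572, 0.144]
eef_rot: [-2.219, -2.223, 0.001]
ft_force: [0.4, 0.5, 0.2]
width: 0.0196
```

```bash
python3 - <<'E'
from h import *
move([.619,.0573,.099],0.2)
E
```

```text
t 30.02 p [0.619  0.0572 0.144 ] jaw 0.12 q6 0.0 q1 0.01 w 0.0196 f [0.4 0.5 0.2]
shift cm [0.01 0.01 4.5 ]
twist -0.001
```

Request:
{"method": "servo_tool", "body": {"commands": [{"dx": 0, "dy": 0, "dz": 2, "twist": 0, "grip": 255}, {"dx": 0, "dy": 0, "dz": 4, "twist": 0, "grip": 255}, {"dx": 0, "dy": 0, "dz": 4.6, "twist": 0, "grip": 255}, {"dx": 0, "dy": 0, "dz": 4.6, "twist": 0, "grip": 255}]}}

```text
time: 30.52
eef_pos: [0.6182, 0.0571, 0.0984]
eef_rot: [-2.217, -2.222, 0.005]
ft_force: [-6.4, 0.6, 9.2]
width: 0.0188
```

Request:
{"method": "servo_tool", "body": {"commands": [{"dx": 0, "dy": 0, "dz": 0, "twist": 0, "grip": 160}, {"dx": 0, "dy": 0, "dz": 0, "twist": 0, "grip": 120}, {"dx": 0, "dy": 0, "dz": 0, "twist": 0, "grip": 120}, {"dx": 0, "dy": 0, "dz": -3, "twist": 0, "grip": 120}, {"dx": 0, "dy": 0, "dz": -8, "twist": 0, "grip": 0}, {"dx": 0, "dy": -6, "dz": -10, "twist": 0, "grip": 0}, {"dx": 0, "dy": -12, "dz": -10, "twist": 0, "grip": 0}, {"dx": 0, "dy": -18, "dz": -10, "twist": 0, "grip": 0}]}}

```text
time: 31.52
eef_pos: [0.4382, 0.0569, 0.1985]
eef_rot: [2.219, 2.223, 0.001]
ft_force: [-0.5, 0.1, 1.1]
width: 0.0853
```

```bash
python3 - <<'E'
from h import *
move()
c=cap('top');s=cap('scene')
a=cv2.resize(c['image'][140:260,260:520],None,fx=2.5,fy=2.5);b=cv2.resize(s['image'][100:220,180:440][:, :],None,fx=2.5,fy=2.5)
cv2.imwrite('pics/m8.png',np.vstack([a,b]))
im=c['image'].astype(int);hi=im.max(2);lo=im.min(2);Y,X=np.mgrid[:400,:640]
m=(hi<70)&(X>440)&(X<500)&(Y>185)&(Y<235)
m2=(hi>105)&(X>445)&(X<500)&(Y>155)&(Y<258)
B=max(blobs(m2,100),key=lambda b:b[0]);print('cover',B[2],rectw(c,B[3],.030))
hull=cv2.convexHull(cv2.findContours(B[3].astype(np.uint8),0,1)[0][0]);hm=np.zeros((400,640),np.uint8);cv2.fillConvexPoly(hm,hull,1)
f=max(blobs((hi<75)&(cv2.erode(hm,np.ones((3,3)))>0),5),key=lambda b:b[0]);print('fin',f[0],f[1],ray(c,f[1],.055),rectw(c,f[3],.056))
im=s['image'].astype(int);hi=im.max(2)
m=(hi<60)&(X>170)&(X<240)&(Y>90)&(Y<150)
for q in blobs(m,40)[:6]: print('finS?',q[0],q[1],q[2],ray(s,q[1],.045))
E
```

```text
t 31.52 p [0.4382 0.0569 0.1985] jaw 0.11 q6 0.01 q1 0.01 w 0.0853 f [-0.5  0.1  1.1]
cover [ 455  166   34   80 1597] (array([ 0.49807385, -0.45584961]), np.float32(5.1477556), [67.75936889648438, 241.5217742919922])
fin 102 [472.28431373 203.90196078] [[ 0.49680547 -0.45034089  0.055     ]] (array([ 0.49664877, -0.44982904]), np.float32(5.188498), [18.62495231628418, 48.421051025390625])
finS? 160 [213.35   106.7875] [187  96  47  17 160] [[ 0.35434188 -0.43814596  0.045     ]]
finS? 164 [203.20121951 132.47560976] [191 123  23  27 164] [[ 0.46553136 -0.39231071  0.045     ]]
finS? 139 [177.58992806 134.10791367] [171 126  14  17 139] [[ 0.50147359 -0.45318295  0.045     ]]
```

View pics/m8.png

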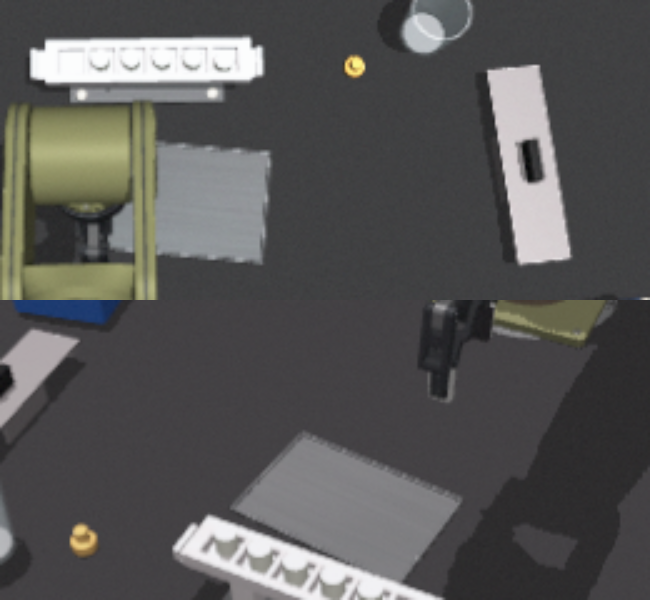

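The top half of the picture shows five wells filled, at about (100–225,60), the left well empty, and the tray empty. The cover is undisturbed at (530,160). Going to fetch it.

Request:
{"method": "servo_tool", "body": {"commands": [{"dx": -5, "dy": 0.6, "dz": 0, "twist": 0.15, "grip": 0}, {"dx": -11, "dy": 1.2, "dz": 0, "twist": 0.33, "grip": 0}, {"dx": -17, "dy": 2, "dz": 0, "twist": 0.51, "grip": 0}, {"dx": -23, "dy": 2.7, "dz": 0, "twist": 0.69, "grip": 0}, {"dx": -29, "dy": 3.4, "dz": 0, "twist": 0.87, "grip": 0}, {"dx": -35, "dy": 4.2, "dz": 0, "twist": 1.05, "grip": 0}, {"dx": -41, "dy": 5, "dz": 0, "twist": 1.23, "grip": 0}, {"dx": -47, "dy": 5.6, "dz": 0, "twist": 1.4, "grip": 0}]}}

```text
time: 32.62
eef_pos: [0.4971, -0.4156, 0.198]
eef_rot: [3.13, 0.262, 0.001]
ft_force: [0.7, -0.4, 0.8]
width: 0.0853
```

```bash
python3 - <<'E'
from h import *
move([.4995,-.4548,.12],95.2)
E
```

```text
t 32.62 p [ 0.4971 -0.4156  0.198 ] jaw -80.44 q6 0.62 q1 -0.78 w 0.0853 f [ 0.7 -0.4  0.8]
shift cm [-0.42  3.9   7.8 ]
twist 0.076
```

Request:
{"method": "servo_tool", "body": {"commands": [{"dx": -0.4, "dy": 3.9, "dz": 4, "twist": 0.076, "grip": 0}, {"dx": -0.4, "dy": 3.9, "dz": 7.8, "twist": 0.076, "grip": 0}, {"dx": -0.4, "dy": 3.9, "dz": 7.8, "twist": 0.076, "grip": 0}, {"dx": -0.4, "dy": 3.9, "dz": 7.8, "twist": 0.076, "grip": 0}]}}

```text
time: 33.12
eef_pos: [0.5001, -0.4525, 0.1215]
eef_rot: [3.137, 0.153, 0.002]
ft_force: [-0.2, -0.0, 0.2]
width: 0.0855
```

```bash
python3 - <<'E'
from h import *
move([.4995,-.4548,.050],95.2)
E
```

```text
t 33.12 p [ 0.5001 -0.4525  0.1215] jaw -84.43 q6 0.66 q1 -0.81 w 0.0855 f [-0.2 -0.   0.2]
shift cm [-0.09  0.22  7.15]
twist 0.006
```

Request:
{"method": "servo_tool", "body": {"commands": [{"dx": -0.1, "dy": 0.2, "dz": 4, "twist": 0.006, "grip": 0}, {"dx": -0.1, "dy": 0.2, "dz": 7.1, "twist": 0.006, "grip": 0}, {"dx": -0.1, "dy": 0.2, "dz": 7.1, "twist": 0.006, "grip": 0}, {"dx": -0.1, "dy": 0.2, "dz": 7.1, "twist": 0.006, "grip": 130}, {"dx": -0.1, "dy": 0.2, "dz": 7.1, "twist": 0.006, "grip": 255}, {"dx": -0.1, "dy": 0.2, "dz": 7.1, "twist": 0.006, "grip": 255}, {"dx": -0.1, "dy": 0.2, "dz": 7.1, "twist": 0.006, "grip": 255}, {"dx": -0.1, "dy": 0.2, "dz": 7.1, "twist": 0.006, "grip": 255}]}}

```text
time: 34.12
eef_pos: [0.4989, -0.4546, 0.0503]
eef_rot: [3.137, 0.142, 0.001]
ft_force: [-1.1, 0.5, 3.3]
width: 0.0127
```

Request:
{"method": "servo_tool", "body": {"commands": [{"dx": 0, "dy": 0, "dz": -4, "twist": 0, "grip": 255}, {"dx": 0, "dy": 0, "dz": -8, "twist": 0, "grip": 255}, {"dx": 0, "dy": 0, "dz": -13, "twist": 0, "grip": 255}, {"dx": 0, "dy": 0, "dz": -15, "twist": 0, "grip": 255}, {"dx": 0, "dy": 0, "dz": -15, "twist": 0, "grip": 255}]}}

```text
time: 34.75
eef_pos: [0.499, -0.4547, 0.2004]
eef_rot: [3.136, 0.142, 0.003]
ft_force: [-0.8, 0.2, -1.7]
width: 0.0129
```

```bash
python3 - <<'E'
from h import *
move([.619,.0033,.19],0.2)
E
```

```text
t 34.75 p [ 0.499  -0.4547  0.2004] jaw -84.8 q6 0.66 q1 -0.82 w 0.0129 f [-0.8  0.2 -1.7]
shift cm [ 16.1  -44.52   0.98]
twist -1.484
```

Request:
{"method": "servo_tool", "body": {"commands": [{"dx": 1.5, "dy": -4, "dz": 0, "twist": -0.1, "grip": 255}, {"dx": 3.5, "dy": -9, "dz": 0, "twist": -0.27, "grip": 255}, {"dx": 5.5, "dy": -15, "dz": 0, "twist": -0.45, "grip": 255}, {"dx": 7.5, "dy": -21, "dz": 0, "twist": -0.63, "grip": 255}, {"dx": 9.5, "dy": -27, "dz": 0, "twist": -0.81, "grip": 255}, {"dx": 12, "dy": -33, "dz": 0, "twist": -0.99, "grip": 255}, {"dx": 14, "dy": -39, "dz": 0, "twist": -1.15, "grip": 255}, {"dx": 16, "dy": -43, "dz": 0, "twist": -1.3, "grip": 255}]}}

```text
time: 35.75
eef_pos: [0.6174, -0.0088, 0.1954]
eef_rot: [-2.403, -2.018, 0.006]
ft_force: [0.7, -0.9, -0.7]
width: 0.013
```

Request:
{"method": "servo_tool", "body": {"commands": [{"dx": 0, "dy": 0, "dz": 0, "twist": -0.1, "grip": 255}, {"dx": 0, "dy": 0, "dz": 0, "twist": -0.18, "grip": 255}, {"dx": 0, "dy": 0, "dz": 0, "twist": -0.18, "grip": 255}, {"dx": 0, "dy": 0, "dz": 0, "twist": -0.18, "grip": 255}]}}

```text
time: 36.25
eef_pos: [0.6181, -0.0115, 0.1973]
eef_rot: [-2.221, -2.218, 0.003]
ft_force: [-0.1, -0.3, -1.0]
width: 0.0131
```

```bash
python3 - <<'E'
from h import *
move([.619,.0033,.15],0.2)
E
```

```text
t 36.25 p [ 0.6181 -0.0115  0.1973] jaw -0.08 q6 -0.1 q1 -0.11 w 0.0131 f [-0.1 -0.3 -1. ]
shift cm [1.48 0.11 4.73]
twist -0.005
```

Request:
{"method": "servo_tool", "body": {"commands": [{"dx": 1.5, "dy": 0.1, "dz": 2, "twist": -0.005, "grip": 255}, {"dx": 1.6, "dy": 0.1, "dz": 4, "twist": -0.005, "grip": 255}, {"dx": 1.6, "dy": 0.1, "dz": 4.7, "twist": -0.005, "grip": 255}, {"dx": 1.6, "dy": 0.1, "dz": 4.7, "twist": -0.005, "grip": 255}, {"dx": 1.6, "dy": 0.1, "dz": 4.7, "twist": -0.005, "grip": 255}]}}

```text
time: 36.88
eef_pos: [0.6204, 0.0044, 0.153]
eef_rot: [2.216, 2.226, 0.001]
ft_force: [-0.3, -0.9, -0.8]
width: 0.0133
```

```bash
python3 - <<'E'
from h import *
s=cap('scene');cv2.imwrite('pics/s9.png',cv2.resize(s['image'][130:260,230:380],None,fx=4.5,fy=4.5))
move([.619,.0043,.1175],0.2)
E
```

```text
t 36.92 p [0.6205 0.0043 0.1533] jaw 0.27 q6 -0.08 q1 -0.08 w 0.0129 f [-0.1  0.9 -1.1]
shift cm [-0.   -0.16  3.58]
twist 0.001
```

View pics/s9.png

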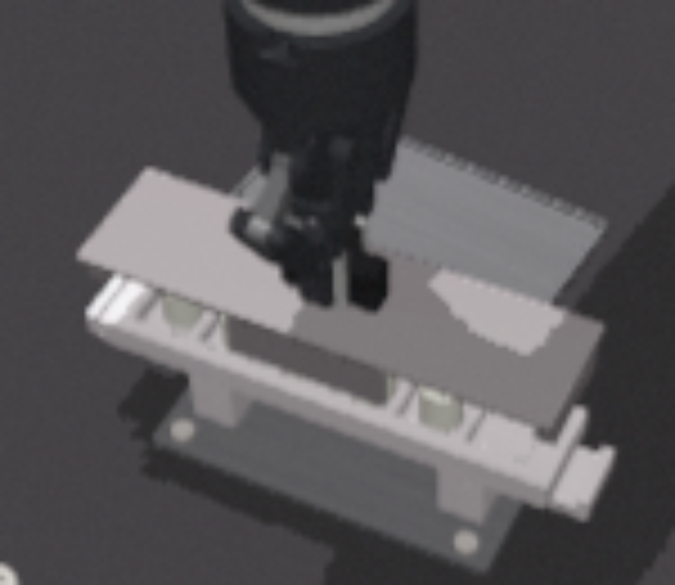

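The cover is level and lined up above the carrier: the plate spans (80,255) to (603,325) and the tab is over mid-length at (305,355). Lowering it.

Request:
{"method": "servo_tool", "body": {"commands": [{"dx": 0, "dy": -0.15, "dz": 0, "twist": 0, "grip": 255}, {"dx": 0, "dy": -0.15, "dz": 1.2, "twist": 0, "grip": 255}, {"dx": 0, "dy": -0.15, "dz": 2.4, "twist": 0, "grip": 255}, {"dx": 0, "dy": -0.15, "dz": 3.2, "twist": 0, "grip": 255}, {"dx": 0, "dy": -0.15, "dz": 3.2, "twist": 0, "grip": 255}]}}

```text
time: 37.55
eef_pos: [0.6181, 0.0046, 0.1194]
eef_rot: [-2.215, -2.226, 0.001]
ft_force: [0.4, 1.2, -1.5]
width: 0.0128
```

Request:
{"method": "servo_tool", "body": {"commands": [{"dx": 0, "dy": 0, "dz": 0.4, "twist": 0, "grip": 255}, {"dx": 0, "dy": 0, "dz": 0.4, "twist": 0, "grip": 255}]}}

```text
time: 37.8
eef_pos: [0.6189, 0.0045, 0.1182]
eef_rot: [2.215, 2.227, 0.001]
ft_force: [-3.8, 0.0, 7.8]
width: 0.0127
```

Contact came at the expected height (about 0.1175). Release, rise, back off and check.

Request:
{"method": "servo_tool", "body": {"commands": [{"dx": 0, "dy": 0, "dz": 0, "twist": 0, "grip": 200}, {"dx": 0, "dy": 0, "dz": -0.1, "twist": 0, "grip": 120}, {"dx": 0, "dy": 0, "dz": -0.1, "twist": 0, "grip": 80}, {"dx": 0, "dy": 0, "dz": -0.1, "twist": 0, "grip": 80}, {"dx": 0, "dy": 0, "dz": -4, "twist": 0, "grip": 80}, {"dx": 0, "dy": 0, "dz": -9, "twist": 0, "grip": 80}, {"dx": 0, "dy": -6, "dz": -12, "twist": 0, "grip": 80}, {"dx": -6, "dy": -12, "dz": -12, "twist": 0, "grip": 80}]}}

```text
time: 38.8
eef_pos: [0.5175, -0.0379, 0.239]
eef_rot: [2.208, 2.228, 0.005]
ft_force: [0.5, -0.9, 0.4]
width: 0.0588
```

Request:
{"method": "servo_tool", "body": {"commands": [{"dx": -6, "dy": -5, "dz": 0, "twist": 0, "grip": 80}, {"dx": -12, "dy": -8, "dz": 0, "twist": 0, "grip": 80}, {"dx": -18, "dy": -8, "dz": 0, "twist": 0, "grip": 80}, {"dx": -22, "dy": -8, "dz": 0, "twist": 0, "grip": 80}, {"dx": -22, "dy": -8, "dz": 0, "twist": 0, "grip": 80}, {"dx": -22, "dy": -8, "dz": 0, "twist": 0, "grip": 80}]}}

```text
time: 39.55
eef_pos: [0.438, -0.2588, 0.2354]
eef_rot: [-2.216, -2.226, -0.0]
ft_force: [0.8, -0.5, -0.4]
width: 0.0582
```

```bash
python3 - <<'E'
from h import *
move()
c=cap('top');s=cap('scene')
a=cv2.resize(c['image'][140:260,260:410],None,fx=4,fy=4)[:200];b=cv2.resize(s['image'][150:250,230:380],None,fx=4,fy=4)
cv2.imwrite('pics/m10.png',np.vstack([a,b]))
Y,X=np.mgrid[:400,:640]
lo=c['image'].min(2);m=cv2.morphologyEx(((lo>110)&(X>262)&(X<380)&(Y>140)&(Y<174)).astype(np.uint8),3,np.ones((9,9)))
print('u edges by row',{v:(int(np.where(m[v,:])[0].min()),int(np.where(m[v,:])[0].max())) for v in (152,154,156,158,162,166,170)},[c['image'][150:176,300].min(1).tolist()])
P=[.619,.0033]
for z,w in((.098,.033),(.076,.025)): print(z,proj(c,[[P[0]+i*w,P[1]+j*.12,z] for i in(1,-1) for j in(1,-1)]).round(1).tolist())
E
```

```text
t 39.55 p [ 0.438  -0.2588  0.2354] jaw 0.26 q6 -0.64 q1 -0.64 w 0.0582 f [ 0.8 -0.5 -0.4]
u edges by row {152: (277, 359), 154: (277, 360), 156: (277, 360), 158: (277, 364), 162: (272, 364), 166: (272, 365), 170: (272, 364)} [[82, 147, 205, 204, 204, 207, 205, 206, 205, 206, 206, 209, 207, 209, 208, 209, 209, 209, 210, 210, 208, 208, 200, 162, 96, 96]]
0.098 [[276.9, 150.6], [359.9, 149.8], [276.7, 172.8], [360.6, 172.0]]
0.076 [[277.5, 155.4], [359.3, 154.6], [277.4, 172.0], [359.8, 171.2]]
```

View pics/m10.png

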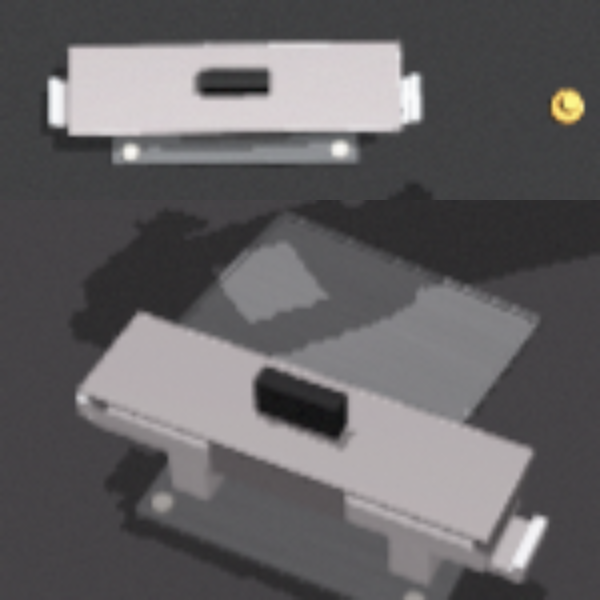

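The cover sits flush: the top view shows its edges at u 277–360 and v 151–173, against a prediction of 277–360 and 150–173. The scene view shows it level on both ends, between the stops. Handing in.

```bash
python3 -c "
from bench import *
print(job_done())"
```

```text
the job is handed in; nothing more can be done
None
```

The job is handed in at about 40 s of the 210 s allowed; the hand-in reports no verdict. I lifted the cover off and laid it aside, and set the empty carrier on the rail. I then put all five tablets that were present into five separate wells, leaving one end well empty, and put the cover back on.

- **Carrier:** before loading, its edges in both views put it within about 2 mm of the rail centre and lined up with the rail.
- **Tablets:** each one stopped at the height expected for the well floor. The pictures showed them standing one to a well and the tray empty.
- **Cover:** it touched down at the expected height. Its edges in the final top view match a seated, centred cover to about 1 pixel (roughly 3 mm), and the scene view shows it level on both ends.
- **Bystanders:** I planned every path clear of them and none looked moved in the pictures, but I did not measure them again at the end.

No check failed. The finger opening read about 19 mm on the 22 mm tablets, and slightly low on the other parts as well. The tablets were held upright all the same.

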